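Load the warming plate and set its lever

TASK

Get the warming plate on the kitchen island ready for serving: first swing its lever all the way over to full, the end of its travel farthest from the robot, then lift the kettle by its handle off the plate and stand it on the middle of the round wooden board. Next stand every small hoop-handled pot upright and wholly on the steel plate, leaving the lever at full meanwhile, and only then bring the lever back until it is in line with the brass pointer on its drum. Leave the white mug and the white jar standing among the pots where they are.

Things in the scene. Friction and masses are not known exactly. Their poses are not given: they have to be found in the camera images.
- plate (a point): centre of the top face of the fixed warming plate: flat steel, 200 mm (its x) by 300 mm (its y), 50 mm above the table, no rim. z up; x points away from the robot, turned by up to 0.15 rad. Beside its -y edge is the control box, 110 x 80 mm, with a black drum (radius 40 mm, axis along y at 35 mm height, top at 75 mm) that carries lever and pointer.
- pivot (a point): point on the lever's hinge axis in the plane in which the lever swings, 35 mm above the table; at x -50 mm, y -204 mm of the plate's frame. The hinge axis is the plate's y axis.
- heat_lever (a joint): lever angle, 0 to 1.9 rad. 0 (off) leans 0.95 rad from vertical towards the robot (plate's -x), 0.95 is upright, 1.9 (full) leans 0.95 rad away from the robot, at its stop. Held by friction (0.22 N m, 2 to 3 N at the knob), it stays where it is left. Starts at 0 to 0.3.
- lever_knob (a point): centre of the lever's black knob, 100 mm from the pivot: a cylinder 22 mm in diameter and 30 mm long, lying along the plate's y, which can be pinched by its two flat ends; the steel arm below is 10 x 12 mm. The point's z points along the lever, away from the pivot.
- set_pointer (a joint): angle of the brass pointer, on the same scale as the lever: the lever is in line with it when both values are equal. It differs from start to start (0.5 to 1.35) and cannot be moved by the robot.
- pointer_tip (a point): tip of the brass pointer, a tab 20 mm wide on the drum, 79 mm from the hinge axis and 36 mm beside the lever's plane on the side of the plate. The point's z points along the pointer, away from the hinge axis.
- kettle: steel kettle, 112 mm across, body 85 mm high, lid to 114 mm, 0.5 to 0.8 kg, on the plate at the start. Origin: centre of its underside, z up. Spout along +x, reaching 100 mm out. The handle's straight black top bar is 14 mm thick and wide, 96 mm long, along the kettle's x, its centre 165 mm above the origin, with 44 mm of free space below it.
- board: round wooden board, 180 mm across, 16 mm thick, fixed to the table. Origin: centre of its underside.
- pot1: small dark lidded pot, 74 mm across, 0.28 to 0.5 kg, with a fixed hoop handle over its lid; the five are alike and 3 to 5 are present. Origin: centre of its underside, z up. Lid top 52 mm up. The hoop's straight wooden top bar is 12 mm thick and wide, 60 mm long, along the pot's y, its centre 88 mm above the origin, with 30 mm of free space between bar and lid.
- pot2: small dark lidded pot, 74 mm across, 0.28 to 0.5 kg, with a fixed hoop handle over its lid; the five are alike and 3 to 5 are present. Origin: centre of its underside, z up. Lid top 52 mm up. The hoop's straight wooden top bar is 12 mm thick and wide, 60 mm long, along the pot's y, its centre 88 mm above the origin, with 30 mm of free space between bar and lid.
- pot3: small dark lidded pot, 74 mm across, 0.28 to 0.5 kg, with a fixed hoop handle over its lid; the five are alike and 3 to 5 are present. Origin: centre of its underside, z up. Lid top 52 mm up. The hoop's straight wooden top bar is 12 mm thick and wide, 60 mm long, along the pot's y, its centre 88 mm above the origin, with 30 mm of free space between bar and lid.
- pot4: small dark lidded pot, 74 mm across, 0.28 to 0.5 kg, with a fixed hoop handle over its lid; the five are alike and 3 to 5 are present. Origin: centre of its underside, z up. Lid top 52 mm up. The hoop's straight wooden top bar is 12 mm thick and wide, 60 mm long, along the pot's y, its centre 88 mm above the origin, with 30 mm of free space between bar and lid.
- pot5: small dark lidded pot, 74 mm across, 0.28 to 0.5 kg, with a fixed hoop handle over its lid; the five are alike and 3 to 5 are present. Origin: centre of its underside, z up. Lid top 52 mm up. The hoop's straight wooden top bar is 12 mm thick and wide, 60 mm long, along the pot's y, its centre 88 mm above the origin, with 30 mm of free space between bar and lid.
- mug: white mug, 68 mm across, 72 mm high, without a hoop, standing among the pots; to be left alone. Origin: centre of its underside.
- jar: white lidded jar, 68 mm across, 80 mm high, without a hoop, standing among the pots; to be left alone. Origin: centre of its underside.

How it is judged:
By the outcome, as a careful person would: the job done as asked, in the order asked, and still so for the second after the job is handed in, with the robot touching nothing.
Of pot1, pot2, pot3, pot4, pot5 only 3 to 5 are there at a start; the rules pass over those that are not, and their reading is None.
At some moment in a run one of pot1, pot2, pot3, pot4, pot5, kettle may be knocked a few centimetres aside while the robot is not near it.
Once in a run the grip may slacken for a moment while it holds something.
It also fails if it takes over 210 s, if anything falls off the work surface, if the arm or the gripper's body presses on something with over 40 N, if the wrist force passes 120 N, or if a joint passes its speed limit or range.

ROBOT

A 7-joint arm with a two-finger parallel gripper is mounted at the origin on the work surface. World frame = base frame: x ahead of the robot, y to its left, z up, the work surface at z = 0. Lengths are in m, angles in rad, forces in N, time in s.
With the tool pointing down it reaches from about 0.375 to 0.925 m from the base axis. Payload 3.1 kg.
Tool frame: the origin (TCP) lies midway between the tips of the shut fingers; the grasp point (between the pads) lies 19 mm behind it (bot.grip_point_offset is the distance from the TCP to the grasp point, in m); z points along the fingers, y is the line along which they close (so a half turn about z gives the same grasp; the last joint's range is limited). The gripper opens to 85 mm and grips with 20 to 120 N. Pads are 22 mm wide; open, the fingers measure 114 mm over their backs; the gripper's body (76 mm by 85 mm) begins 54 mm behind the grasp point. The pads swing forward as they close: fully open they stand 13 mm farther back than shut.
Start: joints at [-0.098, 0.383, 0.044, 1.598, -0.018, 1.161, -0.05], TCP at [0.65, 0, 0.231] pointing down, gripper open.
Joint ranges: [-2.61, 2.61], [-0.41, 2.15], [-1.48, 1.57], [0, 2.5], [-1.57, 4.71], [0.05, 1.97], [-2.85, 2.85]. Speed limits (rad/s): [2.79, 2.79, 3.14, 3.14, 3.14, 3.14, 3.14].

INTERFACE

Orientations are given as a unit quaternion [x, y, z, w].
In Python, from cell import sensors, eyes, workorder, bot gives the robot as it stands. The module is installed in compiled form; this text tells all that it offers.
- The arm moves only by the tool step_arm, never from a script. Its argument "steps" is a list that holds one entry, the list of rows, each a list of 5 numbers: the shift along the tool's x, y, z as a fraction of full scale, then the turn about the tool's z as a fraction of full scale, then the opening, from -1 (shut) to 1 (fully open). A call has 1 to 8 rows; each row shifts and turns the commanded pose from where the row before left it, along the tool's axes as they then stand; what a row does not reach is not made up. Full scale, the value 1, is 0.02 m for a shift and 4 degrees for a turn. A row lasts 1/10 s, in which the tool goes at most 50 mm and 8.59 degrees, less where a joint would pass 70% of its speed; a pose out of reach is approached as far as the arm can. A call with a number of a shift or a turn outside -1 to 1 is refused whole. A call with a gripper value outside its range is refused whole. The fingers move at their own pace and stop on an object; "grip_force" is the grip in N (left out, the last holds). Time passes only in rows, so rows that do not move let the fingers close. It gives the time, the measured TCP pose, the force, the opening and the grip force at its end, in the units of the state.
- sensors.state(): the state, without advancing time (a new reading comes with each control period).
- eyes.capture(name): name is "scene" or "side" or "wrist"; returns (picture, depth): 384x512x3 uint8, blue, green, red; 384x512 float32, m along the optical axis (not along the pixel's ray), 0 where there is no reading.
- eyes.camera_info(name): a dict with "vertical_fov" (degrees; the focal length in pixels is half the picture's height over the tangent of half this angle, whatever the lens; pixels are square), "cx", "cy" (the principal point, pixels), "origin" and "attitude" of the camera in the world; the wrist camera has in their place "tool_from_camera" (4x4, takes a point from camera to tool coordinates, whose origin is the TCP and whose axes are the flange's). Camera axes: x right, y down, z forward; pixel columns grow to the right and rows downward; lengths in m; the calibration is good to about 2 mm. A picture is of the moment at which its call begins: read the wrist's pose just before it. camera_info takes no time and is no camera call.
- workorder.sign_off(): hands the job in; it is judged then, once.
The state is a dict: "time": time; "joints": joint angles; "joint_vel": joint speeds; "effort": joint torques, N m; "tool_pos": TCP position; "tcp_rot": TCP orientation; "force": force on the tool from outside, world axes, zero at the start; "moment": the same for the moment, N m; "finger_gap": finger opening in m; "gripper_force": force on a finger pad.
Only numpy, scipy, OpenCV 4.12 (cv2) and the standard library are available. Lean on these libraries where they do the work, as an engineer would, in place of code of your own. Each camera call takes 0.05 s, during which the arm holds its last target. There are 200 camera calls.

## Working session

There is one attempt and no reset: what is moved stays moved. The work goes in short steps, Python scripts to look and compute and a tool call to move; the robot and the scene stay as the last step left them, time stands still between calls to the robot, and variables do not carry over. Pictures are saved under pics/ and viewed, at most 14 in all, crops included, and the job is handed in when it is done.

Besides the shell and the picture viewer there is one more tool, called after ">>>" by a JSON object that holds its "api" and its "payload", one argument or row to a line. step_arm: Moves the arm, as the interface text tells. Its arguments: {"type":"object","properties":{"steps":{"type":"array"},"grip_force":{"type":"number"}},"required":["steps"]}

```bash
mkdir -p pics
cat > h.py <<'E'
import numpy as np, cv2
from scipy.spatial.transform import Rotation as R
from cell import sensors, eyes, workorder, bot
def cap(name):
    s=sensors.state(); im,d=eyes.capture(name); i=eyes.camera_info(name)
    f=im.shape[0]/2/np.tan(np.radians(i['vertical_fov'])/2)
    if name=='wrist':
        T=np.eye(4); T[:3,:3]=R.from_quat(s['tcp_rot']).as_matrix(); T[:3,3]=s['tool_pos']
        T=T@np.array(i['tool_from_camera'])
    else:
        T=np.eye(4); a=np.array(i['attitude'],float)
        T[:3,:3]=a if a.shape==(3,3) else R.from_quat(a).as_matrix(); T[:3,3]=i['origin']
    v,u=np.mgrid[:im.shape[0],:im.shape[1]]
    P=np.stack([(u-i['cx'])/f*d,(v-i['cy'])/f*d,d],-1)@T[:3,:3].T+T[:3,3]
    P[d<=0]=np.nan
    np.savez('last_%s.npz'%name,im=im,P=P,T=T,f=f,c=[i['cx'],i['cy']])
    return im,P
def load(name):
    z=np.load('last_%s.npz'%name); return z['im'],z['P'],z
E
python3 - <<'E'
from h import *
s=sensors.state(); print(s['time'],s['tool_pos'],s['tcp_rot'])
for n in('scene','side','wrist'):
    print(n,{k:np.round(v,4).tolist() for k,v in eyes.camera_info(n).items()})
    im,P=cap(n); cv2.imwrite(f'pics/a_{n}.png',cv2.resize(im,(800,600)) if n=='scene' else im)
E
```

```text
0.0 [ 6.49056936e-01 -8.43317641e-06  2.29882177e-01] [ 0.70707617  0.70713616 -0.00098122 -0.00088036]
scene {'vertical_fov': 49.2357, 'cx': 253.2269, 'cy': 191.8044, 'origin': [1.2224, -0.3381, 0.8598], 'attitude': [0.7804, 0.502, -0.1936, -0.3186]}
side {'vertical_fov': 53.4708, 'cx': 251.3208, 'cy': 196.1585, 'origin': [0.0801, 0.7199, 0.6736], 'attitude': [-0.2351, 0.858, -0.4375, 0.1308]}
wrist {'vertical_fov': 67.5396, 'cx': 254.2311, 'cy': 189.0407, 'tool_from_camera': [[0.0003, -0.9606, -0.278, 0.0711], [1.0, 0.0004, -0.0003, -0.0], [0.0004, -0.278, 0.9606, -0.1432], [0.0, 0.0, 0.0, 1.0]]}
```

View pics/a_scene.png

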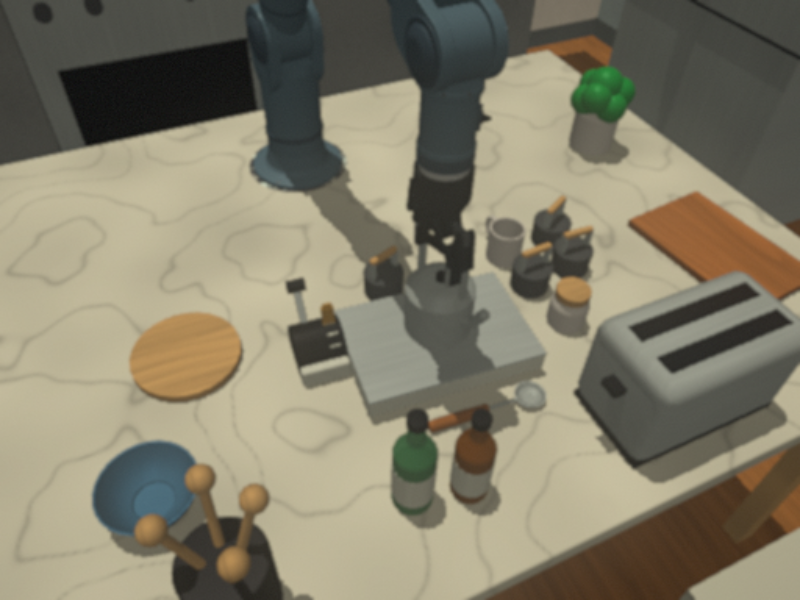

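View pics/a_side.png

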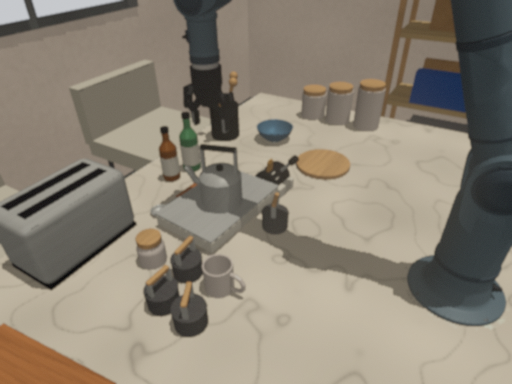

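The scene view (800x600) shows the plate centred near (440,335) with the kettle on it, the lever knob at (296,286), the brass pointer at (328,315) and the board at (186,355). There are four hooped pots: one at (384,270) and three at (551,225), (573,250) and (532,270). The mug is at (506,240) and the jar at (570,300).

```bash
cat > m.py <<'E'
from h import *
def rect(pts):
    (c,wh,a)=cv2.minAreaRect((pts*1000).astype(np.float32)); return np.round(np.array(c)/1000,4),np.round(wh,1),round(a,2)
def clusters(P,sel,minn=15):
    n,l,st,ce=cv2.connectedComponentsWithStats(sel.astype(np.uint8))
    for i in range(1,n):
        if st[i,4]>=minn: yield P[l==i],ce[i]
E
python3 - <<'E'
from m import *
for n in('scene','side'):
    im,P,z=load(n); X=P[...,0];Y=P[...,1];Z=P[...,2]
    reg=(X>.35)&(X<.95)&(np.abs(Y)<.5)
    print(n,'table',np.nanmedian(Z[reg&(abs(Z)<.015)]))
    for lab,lo,hi in(('board',.012,.021),('plate',.045,.056),('pots bar/88-94',.075,.1),('kettlebar',.155,.18),('mug/jar',.066,.082)):
        for p,ce in clusters(P,reg&(Z>lo)&(Z<hi),25):
            q=p[:,:2]; print(lab,len(p),np.round(ce),'med',np.round(np.median(p,0),3),rect(q))
E
```

```text
scene table 0.00011630556032443673
board 41 [320. 165.] med [0.482 0.241 0.017] (array([0.4719, 0.2413]), array([58.9, 17.2]), 31.35)
board 52 [363. 173.] med [0.562 0.339 0.016] (array([0.5534, 0.3438]), array([67.4, 26.7]), 40.06)
board 57 [337. 185.] med [0.573 0.242 0.017] (array([0.5668, 0.2527]), array([69.5, 31.7]), 57.23)
board 26 [239. 188.] med [ 0.471 -0.017  0.018] (array([ 0.4644, -0.0166]), array([44.8,  9.9]), 27.99)
board 55 [361. 207.] med [0.671 0.252 0.016] (array([0.6619, 0.2591]), array([64.8, 28.6]), 39.87)
board 3002 [118. 227.] med [ 0.467 -0.353  0.016] (array([ 0.4625, -0.3505]), array([177.3, 179.1]), 62.58)
board 201 [290. 250.] med [0.713 0.017 0.018] (array([0.7136, 0.0242]), array([297.8,  11.1]), 83.12)
board 71 [208. 240.] med [ 0.602 -0.159  0.016] (array([ 0.6001, -0.1548]), array([80.4, 10.4]), 83.52)
board 28 [330. 252.] med [0.758 0.102 0.014] (array([0.7565, 0.107 ]), array([14.4, 42.9]), 34.67)
board 235 [291. 267.] med [ 0.758 -0.008  0.018] (array([0.7578, 0.0041]), array([106.6,  20.4]), 84.13)
board 566 [ 95. 313.] med [ 0.68  -0.453  0.016
[... 10494 characters left out ...]
 25 [273. 211.] med [0.441 0.038 0.073] (array([0.4413, 0.038 ]), array([10.4,  4.9]), 27.68)
mug/jar 420 [148. 238.] med [0.642 0.279 0.078] (array([0.6457, 0.2761]), array([57.8, 60.2]), 38.58)
mug/jar 32 [177. 258.] med [0.543 0.293 0.073] (array([0.5438, 0.2936]), array([13.3,  6.9]), 29.83)
mug/jar 190 [217. 266.] med [0.456 0.268 0.07 ] (array([0.4564, 0.2628]), array([66.5, 67.4]), 3.08)
mug/jar 26 [169. 273.] med [0.529 0.337 0.073] (array([0.5324, 0.3366]), array([11. ,  7.3]), 33.37)
mug/jar 33 [149. 289.] med [0.533 0.391 0.073] (array([0.5367, 0.3906]), array([14.2,  6.3]), 18.99)
mug/jar 38 [184. 311.] med [0.438 0.397 0.075] (array([0.438 , 0.3968]), array([12.7,  5.5]), 47.95)
```

View pics/a_wrist.png

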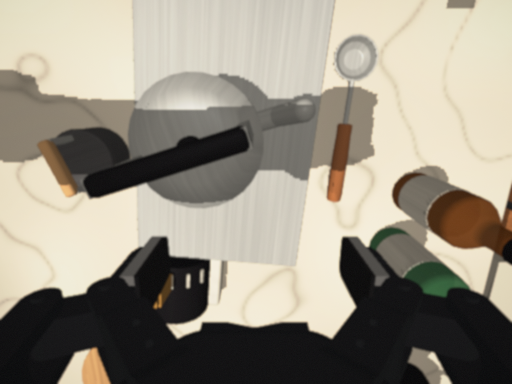

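The wrist view shows the kettle's black handle bar from (90,185) to (245,138), its spout pointing right (world +x), and the brass pointer on the drum at (165,290).

```bash
cat >> m.py <<'E'
yaw=np.radians(-5.3); ex=np.array([np.cos(yaw),np.sin(yaw)]); ey=np.array([-ex[1],ex[0]])
pc=np.array([.6144,.0348]); pl=lambda q:(q[...,:2]-pc)@np.array([ex,ey]).T
piv=pc-.05*ex-.204*ey
E
python3 - <<'E'
from m import *
from scipy.optimize import least_squares
print('pivot',piv)
for n in('scene','side'):
    im,P,z=load(n); Q=pl(P); Z=P[...,2]
    s=(abs(Q[...,0]+.05)<.13)&(abs(Q[...,1]+.204)<.025)&(Z>.082)
    q=Q[s]; zz=Z[s]; print(n,'knob',len(q),'x',np.percentile(q[:,0],[2,50,98]).round(4),'y',np.percentile(q[:,1],[2,50,98]).round(4),'z',np.percentile(zz,[2,50,98]).round(4))
    b,g,r=[im[...,k].astype(int) for k in range(3)]
    s=(abs(Q[...,0]+.05)<.09)&(abs(Q[...,1]+.168)<.016)&(Z>.078)&(r>b+25)
    q=Q[s]; zz=Z[s]; rad=np.hypot(q[:,0]+.05,zz-.035)
    print('pointer',len(q),np.median(q,0).round(4),np.median(zz), 'ang',np.percentile(.95+np.arctan2(q[:,0]+.05,zz-.035),[10,50,90]).round(3),'rad',np.percentile(rad,[5,50,95]).round(3))
    s=(abs(Z-.0155)<.005)&(np.hypot(P[...,0]-.4615,P[...,1]+.351)<.1)
    h=cv2.convexHull((P[s][:,:2]*1000).astype(np.float32)); print('board',cv2.minEnclosingCircle(h), P[s].mean(0))
    # kettle body centre: points z .07-.13
    s=(np.hypot(P[...,0]-.6,P[...,1]-.042)<.075)&(Z>.07)&(Z<.125); p=P[s][:,:2]
    f=least_squares(lambda c:np.hypot(*(p-c).T)-.056,[.6,.042],loss='soft_l1',f_scale=.002); print('kettle',f.x)
    # plate only rect
    s=(abs(Z-.05)<.004)&(abs(Q[...,0])<.12)&(Q[...,1]>-.14)&(Q[...,1]<.17); print('plate',rect(P[s][:,:2]))
E
```

```text
pivot [ 0.54577017 -0.16370931]
scene knob 168 x [-0.1188 -0.1038 -0.0844] y [-0.2192 -0.205  -0.1911] z [0.0835 0.1137 0.1238]
pointer 103 [-0.0518 -0.1692] 0.09984655893416583 ang [0.859 0.921 0.954] rad [0.045 0.065 0.079]
board ((461.6037902832031, -351.0035705566406), 91.1667251586914) [ 0.46638221 -0.35214952  0.01577914]
kettle [0.59981596 0.04253444]
plate (array([0.6151, 0.0401]), array([290.8, 203.4]), 84.8)
side knob 97 x [-0.1244 -0.1157 -0.0893] y [-0.2189 -0.1984 -0.1888] z [0.0829 0.1127 0.1221]
pointer 62 [-0.0586 -0.165 ] 0.09661461843789121 ang [0.771 0.809 0.897] rad [0.047 0.062 0.077]
board ((459.8962097167969, -351.4722595214844), 93.67491149902344) [ 0.45710632 -0.34636693  0.01380631]
kettle [0.60062563 0.04067031]
plate (array([0.6145, 0.0398]), array([290.4, 201.8]), 84.55)
```

>>> {"api": "step_arm", "payload": {
  "steps": [
    [[-0.95, -1, 0, 0, -1], [-0.95, -1, 0, 0, -1], [-0.95, -1, 0, 0, -1], [-0.95, -1, 0, 0, -1], [-0.95, -1, 0, 0, -1], [-0.95, -1, 0, 0, -1], [-0.95, -1, 0, 0, -1], [-0.95, -1, 0, 0, -1]]
  ],
  "grip_force": 60
}}

```text
time: 0.95
tool_pos: [0.4888, -0.1526, 0.231]
tcp_rot: [0.707, 0.707, -0.0, -0.0]
force: [-0.7, -1.1, 0.2]
finger_gap: -0.0002
gripper_force: 0.0
```

>>> {"api": "step_arm", "payload": {
  "steps": [
    [[0, -1, 0.3, 0, -1], [0, -1, 0.3, 0, -1], [0, -1, 0.3, 0, -1], [0, 0, 1, 0, -1], [0, 0, 1, 0, -1], [0, 0, 1, 0, -1], [0, 0, 1, 0, -1], [0, 0, 1, 0, -1]]
  ]
}}

```text
time: 1.75
tool_pos: [0.4298, -0.1519, 0.1124]
tcp_rot: [0.707, 0.707, -0.0, -0.0]
force: [-0.3, 0.2, 0.0]
finger_gap: 0.0001
gripper_force: 0.0
```

>>> {"api": "step_arm", "payload": {
  "steps": [
    [[0, 0, 0.5, 0, -1], [0, 0, 0, 0, -1], [0, 0, 0, 0, -1]]
  ]
}}

```text
time: 2.05
tool_pos: [0.4303, -0.1521, 0.1037]
tcp_rot: [0.707, 0.707, 0.0, 0.0]
force: [-0.0, 1.8, 0.5]
finger_gap: 0.0001
gripper_force: 0.0
```

>>> {"api": "step_arm", "payload": {
  "steps": [
    [[-0.056, 0.6, 0.3, 0, -1], [-0.056, 0.6, 0.25, 0, -1], [-0.056, 0.6, 0, 0, -1], [-0.056, 0.6, 0, 0, -1], [-0.056, 0.6, 0, 0, -1], [-0.056, 0.6, 0, 0, -1], [-0.056, 0.6, 0, 0, -1], [-0.056, 0.6, 0, 0, -1]]
  ]
}}

```text
time: 2.85
tool_pos: [0.5361, -0.163, 0.1021]
tcp_rot: [0.707, 0.707, 0.006, 0.008]
force: [-0.1, 0.6, 19.6]
finger_gap: -0.0002
gripper_force: 8.6
```

>>> {"api": "step_arm", "payload": {
  "steps": [
    [[-0.056, 0.6, 0, 0, -1], [-0.056, 0.6, 0, 0, -1], [-0.056, 0.6, 0, 0, -1], [-0.056, 0.6, 0, 0, -1], [-0.056, 0.6, 0, 0, -1], [-0.028, 0.3, 0, 0, -1], [0, 0, 0, 0, -1], [0, 0, 0, 0, -1]]
  ]
}}

```text
time: 3.65
tool_pos: [0.5933, -0.1669, 0.0924]
tcp_rot: [0.707, 0.707, 0.001, 0.001]
force: [0.5, -0.4, -0.2]
finger_gap: 0.0001
gripper_force: 0.0
```

>>> {"api": "step_arm", "payload": {
  "steps": [
    [[-0.02, 0.2, 0, 0, -1], [0, 0, 0, 0, -1], [0, 0, 0, 0, -1]]
  ]
}}

```text
time: 3.95
tool_pos: [0.5961, -0.1675, 0.0924]
tcp_rot: [0.707, 0.707, 0.0, 0.0]
force: [-1.7, -0.4, 1.4]
finger_gap: -0.0001
gripper_force: 0.5
```

Run:
```python
from m import *
a,_=cap('scene'); b,_=cap('side')
c=cv2.resize(a[170:270,150:300],None,fx=2.6,fy=2.6,interpolation=3); d=cv2.resize(b[120:220,220:370],None,fx=2.6,fy=2.6,interpolation=3)
cv2.imwrite('pics/b.png',np.hstack([c,d]))
```

```text
(no output)
```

View pics/b.png

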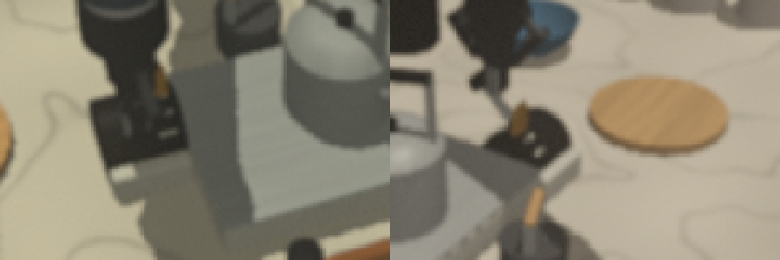

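The side crop shows the lever leaning left (away from the robot), with its knob at (480,78) under the fingers. It isn't clear that it has reached the stop, so I push a little further.

>>> {"api": "step_arm", "payload": {
  "steps": [
    [[-0.02, 0.2, 0, 0, -1], [0, 0, 0, 0, -1]]
  ]
}}

```text
time: 4.25
tool_pos: [0.5992, -0.1679, 0.0917]
tcp_rot: [0.707, 0.707, -0.001, -0.001]
force: [-2.8, -0.2, 0.2]
finger_gap: 0.0002
gripper_force: 1.2
```

>>> {"api": "step_arm", "payload": {
  "steps": [
    [[-0.02, 0.2, 0, 0, -1], [0, 0, 0, 0, -1]]
  ]
}}

```text
time: 4.45
tool_pos: [0.6034, -0.1683, 0.0916]
tcp_rot: [0.707, 0.707, -0.001, -0.001]
force: [-3.8, 0.2, -1.2]
finger_gap: -0.0001
gripper_force: 1.4
```

>>> {"api": "step_arm", "payload": {
  "steps": [
    [[-0.01, 0.15, 0, 0, -1], [0, 0, 0, 0, -1]]
  ]
}}

```text
time: 4.65
tool_pos: [0.607, -0.1686, 0.0921]
tcp_rot: [0.707, 0.707, -0.0, -0.0]
force: [-2.6, 0.3, -0.6]
finger_gap: 0.0001
gripper_force: 1.4
```

>>> {"api": "step_arm", "payload": {
  "steps": [
    [[-0.01, 0.15, 0, 0, -1], [0, 0, 0, 0, -1]]
  ]
}}

```text
time: 4.85
tool_pos: [0.6074, -0.1685, 0.0919]
tcp_rot: [0.707, 0.707, -0.002, -0.003]
force: [-7.3, 0.5, 2.3]
finger_gap: 0.0002
gripper_force: 4.4
```

>>> {"api": "step_arm", "payload": {
  "steps": [
    [[-0.01, 0.15, 0, 0, -1], [0, 0, 0, 0, -1]]
  ]
}}

```text
time: 5.05
tool_pos: [0.6077, -0.1686, 0.0918]
tcp_rot: [0.707, 0.707, -0.004, -0.005]
force: [-13.4, 1.1, 8.1]
finger_gap: 0.0003
gripper_force: 7.7
```

>>> {"api": "step_arm", "payload": {
  "steps": [
    [[-0.01, 0.1, 0, 0, -1], [0, 0, 0, 0, -1]]
  ]
}}

```text
time: 5.25
tool_pos: [0.6078, -0.1686, 0.0917]
tcp_rot: [0.707, 0.707, -0.005, -0.007]
force: [-16.4, 2.9, 10.7]
finger_gap: 0.0003
gripper_force: 9.8
```

>>> {"api": "step_arm", "payload": {
  "steps": [
    [[0, -1, -0.2, 0, -1], [0, 0, -1, 0, -1], [0, 0, -1, 0, -1], [0, 0, -1, 0, -1], [0, 0, -1, 0, -1], [0, 0, -1, 0, -1], [0, 0, -1, 0, -1], [0, 0, -1, 0, -1]]
  ]
}}

```text
time: 6.05
tool_pos: [0.5979, -0.1691, 0.239]
tcp_rot: [0.707, 0.707, 0.002, 0.003]
force: [0.9, -0.3, 0.4]
finger_gap: -0.0003
gripper_force: 0.0
```

>>> {"api": "step_arm", "payload": {
  "steps": [
    [[0.5, 0, -1, 0, 0.2], [1, 0, 0, 0, 0.2], [1, 0, 0, 0, 0.2], [1, 0, 0, 0, 0.2], [1, 0, 0, 0, 0.2], [1, 0, 0, 0, 0.2], [1, 0, 0, 0, 0.2], [1, 0, 0, 0, 0.2]]
  ]
}}

```text
time: 6.85
tool_pos: [0.5978, -0.0176, 0.2582]
tcp_rot: [0.707, 0.707, 0.003, 0.002]
force: [-0.6, 0.0, -0.2]
finger_gap: 0.0514
gripper_force: 0.0
```

>>> {"api": "step_arm", "payload": {
  "steps": [
    [[0, 0, 0, 1, 0.2], [0, 0, 0, 1, 0.2], [0, 0, 0, 1, 0.2], [0, 0, 0, 1, 0.2], [0, 0, 0, 1, 0.2], [0, 0, 0, 1, 0.2], [0, 0, 0, 1, 0.2], [0, 0, 0, 1, 0.2]]
  ]
}}

```text
time: 7.65
tool_pos: [0.5978, -0.0184, 0.2582]
tcp_rot: [0.875, 0.484, 0.003, 0.001]
force: [-0.5, -0.3, -0.5]
finger_gap: 0.0514
gripper_force: 0.0
```

>>> {"api": "step_arm", "payload": {
  "steps": [
    [[0, 0, 0, 1, 0.2], [0, 0, 0, 1, 0.2], [0, 0, 0, 1, 0.2], [0, 0, 0, 1, 0.2], [0, 0, 0, 1, 0.2], [0, 0, 0, 1, 0.2], [0, 0, 0, 1, 0.2], [0, 0, 0, 1, 0.2]]
  ]
}}

```text
time: 8.45
tool_pos: [0.5978, -0.0184, 0.2582]
tcp_rot: [0.975, 0.224, 0.004, 0.0]
force: [-0.1, -0.5, -0.0]
finger_gap: 0.0514
gripper_force: 0.0
```

>>> {"api": "step_arm", "payload": {
  "steps": [
    [[0, 0, 0, 1, 0.2], [0, 0, 0, 1, 0.2], [0, 0, 0, 0.5, 0.2], [0, 0, 0, 0, 0.2], [0, 0, 0, 0, 0.2]]
  ]
}}

```text
time: 8.95
tool_pos: [0.5966, -0.0187, 0.2575]
tcp_rot: [0.99, 0.14, 0.002, 0.0]
force: [0.1, -0.1, 0.3]
finger_gap: 0.0509
gripper_force: 0.0
```

```bash
cat >> m.py <<'E'
def need(t,ang=None):
    s=sensors.state(); Rm=R.from_quat(s['tcp_rot']).as_matrix(); d=Rm.T@(np.array(t)-s['tool_pos'])
    yd=np.degrees(np.arctan2(Rm[1,1],Rm[0,1])); o=''
    if ang is not None:  # tool-y along world angle ang (mod 180)
        tr=(yd-ang+90)%180-90; o='turn units %.2f (alt %.2f)'%(tr/4,(tr-180*np.sign(tr))/4)
    print('t',s['time'],'j7 %.2f'%s['joints'][6],'toolydir %.1f'%yd,'need units x,y,z',np.round(d/.02,2),o)
from scipy.optimize import least_squares
def kettle(P,c0=(.6,.042),r=.075,zb=.05):
    s=(np.hypot(P[...,0]-c0[0],P[...,1]-c0[1])<r)&(P[...,2]>zb+.02)&(P[...,2]<zb+.075); p=P[s][:,:2]
    f=least_squares(lambda c:np.hypot(*(p-c).T)-.056,c0,loss='soft_l1',f_scale=.002); return f.x
def lever(P):
    Q=pl(P); Z=P[...,2]
    s=(abs(Q[...,0]+.05)<.13)&(abs(Q[...,1]+.204)<.017)&(Z>.08)&(np.hypot(Q[...,0]+.05,Z-.035)>.06)&(np.hypot(Q[...,0]+.05,Z-.035)<.115)
    q=Q[s]; return s.sum(), np.median(.95+np.arctan2(q[:,0]+.05,Z[s]-.035))
def bars(P,reg=None):
    X,Y,Z=P[...,0],P[...,1],P[...,2]
    out=[]
    for zb in(0,.05):
        s=(X>.35)&(X<.8)&(Y>-.2)&(Y<.46)&(Z>zb+.081)&(Z<zb+.099)
        for p,ce in clusters(P,s,25):
            (c,wh,a)=cv2.minAreaRect((p[:,:2]*1000).astype(np.float32)); L,W=max(wh),min(wh)
            if 45<L<72 and W<24: print('bar zb',zb,np.round(np.array(c)/1000,4),'dir %.1f'%((a if wh[0]>wh[1] else a+90)%180),'LW %.0f %.0f n %d'%(L,W,len(p)),np.round(ce))
E
python3 - <<'E'
from m import *
for n in('scene','side'):
    im,P=cap(n); print(n,'kettle',kettle(P),'lever',lever(P)); bars(P)
im,P=cap('wrist'); Z=P[...,2]; s=(np.hypot(P[...,0]-.6,P[...,1]-.04)<.08)&(Z>.2)&(Z<.23)
print('wrist bar',s.sum(),rect(P[s][:,:2]))
need([.6,.042,.196],106.3)
E
```

```text
scene kettle [0.59985533 0.04265698] lever (np.int64(127), np.float64(1.8699649262857876))
bar zb 0 [0.4556 0.3707] dir 117.6 LW 60 11 n 70 [356. 131.]
bar zb 0 [0.5374 0.3609] dir 88.0 LW 60 14 n 103 [370. 148.]
bar zb 0 [0.5488 0.265 ] dir 91.8 LW 63 15 n 106 [343. 160.]
bar zb 0 [0.4512 0.0109] dir 106.2 LW 62 13 n 107 [245. 163.]
side kettle [0.60059509 0.04077359] lever (np.int64(85), np.float64(1.8595312453361705))
bar zb 0 [0.4502 0.0113] dir 109.1 LW 60 12 n 80 [275. 200.]
bar zb 0 [0.5461 0.2655] dir 93.5 LW 59 14 n 157 [183. 246.]
bar zb 0 [0.5349 0.3622] dir 87.7 LW 60 13 n 205 [157. 276.]
bar zb 0 [0.4522 0.3714] dir 117.8 LW 62 13 n 186 [186. 296.]
wrist bar 3217 (array([0.6007, 0.0407]), array([94.9, 14.6]), 17.37)
t 9.1 j7 -1.28 toolydir -74.0 need units x,y,z [ 1.05 -2.87  3.04] turn units -0.07 (alt 44.93)
```

>>> {"api": "step_arm", "payload": {
  "steps": [
    [[0.35, -0.96, 0, 0, 0.2], [0.35, -0.96, 0, 0, 0.2], [0.35, -0.95, 0, -0.35, 0.2], [0, 0, 0.6, 0, 0.2], [0, 0, 0.8, 0, 0.2], [0, 0, 0.8, 0, 0.2], [0, 0, 0.8, 0, 0.2], [0, 0, 0, 0, 0.2]]
  ],
  "grip_force": 100
}}

```text
time: 9.9
tool_pos: [0.5967, 0.0404, 0.1926]
tcp_rot: [0.989, 0.151, -0.003, 0.0]
force: [-0.5, 1.0, -0.9]
finger_gap: 0.0509
gripper_force: 0.0
```

>>> {"api": "step_arm", "payload": {
  "steps": [
    [[0, 0, 0, 0, -1], [0, 0, 0, 0, -1], [0, 0, 0, 0, -1], [0, 0, 0, 0, -1], [0, 0, 0, 0, -1], [0, 0, 0, 0, -1]]
  ]
}}

```text
time: 10.5
tool_pos: [0.6004, 0.0409, 0.1975]
tcp_rot: [0.989, 0.151, 0.001, 0.001]
force: [1.1, -2.8, 3.1]
finger_gap: 0.0121
gripper_force: 98.3
```

>>> {"api": "step_arm", "payload": {
  "steps": [
    [[0, 0, -0.3, 0, -1], [0, 0, -0.5, 0, -1], [0, 0, -0.5, 0, -1], [0, 0, 0, 0, -1]]
  ]
}}

```text
time: 10.9
tool_pos: [0.6003, 0.0426, 0.2238]
tcp_rot: [0.988, 0.152, 0.001, -0.0]
force: [2.0, -0.1, -4.9]
finger_gap: 0.0124
gripper_force: 97.7
```

>>> {"api": "step_arm", "payload": {
  "steps": [
    [[0, 0, -1, 0, -1], [0, 0, -1, 0, -1], [0, 0, -1, 0, -1], [-0.694, 0.923, 0, 0, -1], [-0.694, 0.923, 0, 0, -1], [-0.694, 0.923, 0, 0, -1], [-0.694, 0.923, 0, 0, -1], [-0.694, 0.923, 0, 0, -1]]
  ]
}}

```text
time: 11.7
tool_pos: [0.56, -0.0675, 0.2819]
tcp_rot: [0.988, 0.151, -0.0, -0.0]
force: [-0.1, -0.7, -5.4]
finger_gap: 0.0123
gripper_force: 98.1
```

>>> {"api": "step_arm", "payload": {
  "steps": [
    [[-0.694, 0.923, 0, 0, -1], [-0.694, 0.923, 0, 0, -1], [-0.694, 0.923, 0, 0, -1], [-0.694, 0.923, 0, 0, -1], [-0.694, 0.923, 0, 0, -1], [-0.694, 0.923, 0, 0, -1], [-0.694, 0.923, 0, 0, -1], [-0.694, 0.923, 0, 0, -1]]
  ]
}}

```text
time: 12.5
tool_pos: [0.4983, -0.2415, 0.282]
tcp_rot: [0.988, 0.151, -0.0, -0.0]
force: [-0.3, 0.1, -5.3]
finger_gap: 0.012
gripper_force: 98.1
```

>>> {"api": "step_arm", "payload": {
  "steps": [
    [[-0.694, 0.923, 0, 0, -1], [-0.694, 0.923, 0, 0, -1], [-0.694, 0.923, 0, 0, -1], [-0.694, 0.923, 0, 0, -1], [-0.694, 0.923, 0, 0, -1], [0, 0, 0, 0, -1], [0, 0, 0, 0, -1]]
  ]
}}

```text
time: 13.2
tool_pos: [0.4597, -0.3502, 0.282]
tcp_rot: [0.989, 0.15, -0.0, -0.001]
force: [0.2, 0.5, -6.3]
finger_gap: 0.0122
gripper_force: 98.1
```

Run:
```python
from m import *
for n in('scene','side'):
    im,P=cap(n); s=(np.hypot(P[...,0]-.461,P[...,1]+.351)<.075)&(P[...,2]>.1)&(P[...,2]<.25)
    print(n,'lever',lever(P),'kettle',kettle(P,(.461,-.351),.09,.137),'minz',np.percentile(P[s][:,2],[1,5]))
need([.461,-.351,.166]); s=sensors.state(); print(s['tool_pos'],s['force'],s['finger_gap'])
cv2.imwrite('pics/c.png',im)
```

```text
scene lever (np.int64(128), np.float64(1.8706507307585543)) kettle [ 0.4584834  -0.34840593] minz [0.13792751 0.14440556]
side lever (np.int64(87), np.float64(1.8495120285605076)) kettle [ 0.46126379 -0.34865121] minz [0.13483263 0.14112963]
t 13.3 j7 -0.60 toolydir -72.5 need units x,y,z [-0.04  0.13  5.79] 
[ 0.46099546 -0.34837846  0.281898  ] [ 0.33664468  0.74905053 -5.02573118] 0.012545574308456833
```

>>> {"api": "step_arm", "payload": {
  "steps": [
    [[0, 0.12, 0.8, 0, -1], [0, 0, 0.9, 0, -1], [0, 0, 0.9, 0, -1], [0, 0, 0.9, 0, -1], [0, 0, 0.9, 0, -1], [0, 0, 0.7, 0, -1], [0, 0, 0.4, 0, -1], [0, 0, 0.2, 0, -1]]
  ]
}}

```text
time: 14.1
tool_pos: [0.4612, -0.3513, 0.1674]
tcp_rot: [0.988, 0.152, -0.0, -0.001]
force: [-1.0, 0.2, -5.6]
finger_gap: 0.012
gripper_force: 98.1
```

>>> {"api": "step_arm", "payload": {
  "steps": [
    [[0, 0, 0.12, 0, -1], [0, 0, 0.1, 0, -1], [0, 0, 0, 0, -1], [0, 0, 0, 0, -1]]
  ]
}}

```text
time: 14.5
tool_pos: [0.4614, -0.3525, 0.1644]
tcp_rot: [0.988, 0.151, 0.0, 0.0]
force: [0.4, -0.4, -5.3]
finger_gap: 0.0122
gripper_force: 98.1
```

>>> {"api": "step_arm", "payload": {
  "steps": [
    [[0, 0, 0.06, 0, -1], [0, 0, 0, 0, -1]]
  ]
}}

```text
time: 14.7
tool_pos: [0.4616, -0.3529, 0.1635]
tcp_rot: [0.989, 0.151, 0.001, 0.001]
force: [0.3, -0.3, -3.1]
finger_gap: 0.0119
gripper_force: 98.4
```

>>> {"api": "step_arm", "payload": {
  "steps": [
    [[0, 0, 0.06, 0, -1], [0, 0, 0, 0, -1]]
  ]
}}

```text
time: 14.9
tool_pos: [0.4616, -0.3532, 0.1634]
tcp_rot: [0.989, 0.151, 0.001, 0.001]
force: [-1.2, 0.6, 4.2]
finger_gap: 0.0119
gripper_force: 99.5
```

>>> {"api": "step_arm", "payload": {
  "steps": [
    [[0, 0, 0, 0, 0.2], [0, 0, 0, 0, 0.2], [0, 0, 0, 0, 0.2], [0, 0, -0.5, 0, 0.2], [0, 0, -1, 0, 0.2], [0, 0, -1, 0, 0.2], [0, 0, -1, 0, 0.2], [0, 0, -1, 0, 0.2]]
  ],
  "grip_force": 60
}}

```text
time: 15.7
tool_pos: [0.4612, -0.3524, 0.253]
tcp_rot: [0.989, 0.151, 0.0, 0.0]
force: [0.4, 0.0, 0.9]
finger_gap: 0.0511
gripper_force: 0.0
```

>>> {"api": "step_arm", "payload": {
  "steps": [
    [[0.273, -0.974, 0, 0, 0.2], [0.273, -0.974, 0, 0, 0.2], [0.273, -0.974, 0, 0, 0.2], [0.273, -0.974, 0, 0, 0.2], [0.273, -0.974, 0, 0, 0.2], [0.273, -0.974, 0, 0, 0.2], [0.273, -0.974, 0, 0, 0.2], [0.273, -0.974, 0, 0, 0.2]]
  ]
}}

```text
time: 16.5
tool_pos: [0.4563, -0.1898, 0.2523]
tcp_rot: [0.989, 0.151, 0.001, 0.0]
force: [0.2, -0.2, 1.3]
finger_gap: 0.0512
gripper_force: 0.0
```

>>> {"api": "step_arm", "payload": {
  "steps": [
    [[0.273, -0.974, 0, 0, 0.2], [0.273, -0.974, 0, 0, 0.2], [0.273, -0.974, 0, 0, 0.2], [0.273, -0.974, 0, 0, 0.2], [0.273, -0.974, 0, 0, 0.2], [0.273, -0.974, 0, 0, 0.2], [0.273, -0.974, 0, 0, 0.2], [0, 0, 0, -1, 0.2]]
  ]
}}

```text
time: 17.3
tool_pos: [0.4521, -0.0456, 0.2522]
tcp_rot: [0.982, 0.189, 0.001, -0.001]
force: [-0.0, 0.1, 0.0]
finger_gap: 0.0512
gripper_force: 0.0
```

>>> {"api": "step_arm", "payload": {
  "steps": [
    [[0, 0, 0, -1, 0], [0, 0, 0, -1, 0], [0, 0, 0, -1, 0], [0, 0, 0, -1, 0], [0, 0, 0, -1, 0], [0, 0, 0, -1, 0], [0, 0, 0, -1, 0], [0, 0, 0, -1, 0]]
  ]
}}

```text
time: 18.1
tool_pos: [0.4521, -0.0491, 0.2523]
tcp_rot: [0.893, 0.45, 0.001, 0.0]
force: [-1.2, -0.6, -0.6]
finger_gap: 0.0431
gripper_force: 0.0
```

>>> {"api": "step_arm", "payload": {
  "steps": [
    [[0, 0, 0, -1, 0], [0, 0, 0, -1, 0], [0, 0, 0, -1, 0], [0, 0, 0, -1, 0], [0, 0, 0, -1, 0], [0, 0, 0, -1, 0], [0, 0, 0, -1, 0], [0, 0, 0, -1, 0]]
  ]
}}

```text
time: 18.9
tool_pos: [0.4521, -0.049, 0.2522]
tcp_rot: [0.734, 0.679, 0.0, 0.0]
force: [-0.2, 0.1, 0.4]
finger_gap: 0.0425
gripper_force: 0.0
```

>>> {"api": "step_arm", "payload": {
  "steps": [
    [[0, 0, 0, -1, 0], [0, 0, 0, -1, 0], [0, 0, 0, -1, 0], [0, 0, 0, -1, 0], [0, 0, 0, -1, 0], [0, 0, 0, -0.75, 0], [0, 0, 0, 0, 0]]
  ]
}}

```text
time: 19.6
tool_pos: [0.4521, -0.049, 0.2522]
tcp_rot: [0.585, 0.811, 0.0, 0.0]
force: [0.0, 0.3, -0.0]
finger_gap: 0.0426
gripper_force: 0.0
```

Run:
```python
from m import *
for n in('scene','side'):
    im,P=cap(n); print(n,'kettle',kettle(P,(.461,-.351),.09,.016),'lever',lever(P)); bars(P)
    cv2.imwrite(f'pics/d_{n}.png',im)
im,P=cap('wrist'); cv2.imwrite('pics/d_wrist.png',im); bars(P)
need([.4507,.0111,.069],18.5)
```

```text
scene kettle [ 0.46055643 -0.35138871] lever (np.int64(125), np.float64(1.874039280423407))
bar zb 0 [0.4546 0.3722] dir 116.7 LW 62 12 n 71 [356. 131.]
bar zb 0 [0.5391 0.3615] dir 83.7 LW 63 16 n 105 [370. 148.]
bar zb 0 [0.5473 0.2648] dir 93.1 LW 64 15 n 108 [343. 160.]
bar zb 0 [0.4514 0.0106] dir 108.6 LW 61 14 n 110 [245. 163.]
side kettle [ 0.46217036 -0.35311882] lever (np.int64(89), np.float64(1.864743669986829))
bar zb 0 [0.4501 0.0109] dir 109.0 LW 63 12 n 83 [275. 201.]
bar zb 0 [0.5459 0.2649] dir 92.7 LW 61 13 n 155 [183. 246.]
bar zb 0 [0.5352 0.3623] dir 88.3 LW 60 14 n 203 [157. 276.]
bar zb 0 [0.4521 0.3717] dir 117.8 LW 61 13 n 187 [186. 296.]
bar zb 0 [0.4514 0.0098] dir 109.5 LW 59 12 n 703 [271. 120.]
t 19.75 j7 0.33 toolydir 18.3 need units x,y,z [2.87 0.88 9.14] turn units -0.04 (alt 44.96)
```

View pics/d_scene.png

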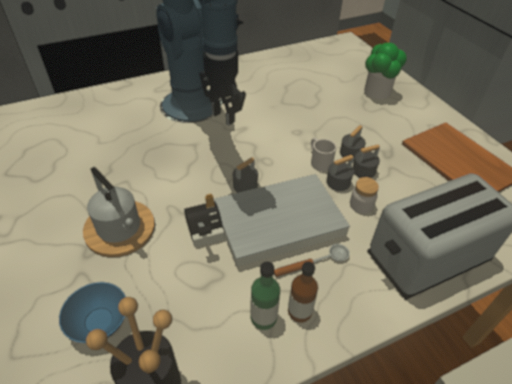

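The scene view shows the kettle centred on the board at (118,225), the lever at full, the plate empty, and all four pots with the mug and jar unmoved. Next is the pot at (245,178).

>>> {"api": "step_arm", "payload": {
  "steps": [
    [[0.96, 0.29, 0.5, 0, 0], [0.96, 0.29, 0.5, 0, 0], [0.95, 0.3, 0.5, 0, 0], [0, 0, 1, 0, 0], [0, 0, 1, 0, 0], [0, 0, 1, 0, 0], [0, 0, 1, 0, 0], [0, 0, 1, 0, 0]]
  ]
}}

```text
time: 20.55
tool_pos: [0.4507, 0.0112, 0.121]
tcp_rot: [0.585, 0.811, 0.0, 0.0]
force: [-0.3, 0.2, -0.6]
finger_gap: 0.0429
gripper_force: 0.0
```

>>> {"api": "step_arm", "payload": {
  "steps": [
    [[0, 0, 1, 0, 0], [0, 0, 1, 0, 0], [0, 0, 0.6, 0, 0], [0, 0, 0, 0, 0], [0, 0, 0, 0, -1], [0, 0, 0, 0, -1], [0, 0, 0, 0, -1], [0, 0, 0, 0, -1]]
  ],
  "grip_force": 90
}}

```text
time: 21.35
tool_pos: [0.4511, 0.0112, 0.0705]
tcp_rot: [0.585, 0.811, 0.001, 0.0]
force: [-1.4, -0.0, 6.0]
finger_gap: 0.0102
gripper_force: 88.2
```

>>> {"api": "step_arm", "payload": {
  "steps": [
    [[0, 0, 0, 0, -1], [0, 0, -0.4, 0, -1], [0, 0, -0.6, 0, -1], [0, 0, -1, 0, -1], [0, 0, -1, 0, -1], [0, 0, -1, 0, -1], [0, 0, 0, 0, -1]]
  ]
}}

```text
time: 22.05
tool_pos: [0.453, 0.0113, 0.1525]
tcp_rot: [0.585, 0.811, 0.003, 0.003]
force: [0.3, -0.3, -3.5]
finger_gap: 0.0103
gripper_force: 88.0
```

```bash
cat >> m.py <<'E'
def slot(x,y): return pc+x*ex+y*ey
E
python3 - <<'E'
from m import *
for a in(-.05,.05):
    for b in(-.08,.08): print(a,b,slot(a,b).round(4))
need([*slot(.05,-.08),.14]); print(sensors.state()['tool_pos'])
E
```

```text
-0.05 -0.08 [ 0.5572 -0.0402]
-0.05 0.08 [0.572  0.1191]
0.05 -0.08 [ 0.6568 -0.0495]
0.05 0.08 [0.6716 0.1098]
t 22.05 j7 0.22 toolydir 18.4 need units x,y,z [-6.1  8.7  0.7] 
[0.45301659 0.01133262 0.15254001]
```

>>> {"api": "step_arm", "payload": {
  "steps": [
    [[-0.61, 0.87, 0, 0, -1], [-0.61, 0.87, 0, 0, -1], [-0.61, 0.87, 0, 0, -1], [-0.61, 0.87, 0, 0, -1], [-0.61, 0.87, 0, 0, -1], [-0.61, 0.87, 0, 0, -1], [-0.61, 0.87, 0, 0, -1], [-0.61, 0.87, 0, 0, -1]]
  ]
}}

```text
time: 22.85
tool_pos: [0.6129, -0.0377, 0.1477]
tcp_rot: [0.585, 0.811, -0.001, -0.001]
force: [-0.6, -0.2, -3.3]
finger_gap: 0.0101
gripper_force: 88.0
```

>>> {"api": "step_arm", "payload": {
  "steps": [
    [[-0.61, 0.87, 0, 0, -1], [-0.61, 0.87, 0, 0, -1], [0, 0, 0.4, 0, -1], [0, 0, 0.4, 0, -1], [0, 0, 0.4, 0, -1], [0, 0, 0.15, 0, -1], [0, 0, 0.1, 0, -1], [0, 0, 0, 0, -1]]
  ]
}}

```text
time: 23.65
tool_pos: [0.6536, -0.0494, 0.1209]
tcp_rot: [0.585, 0.811, 0.0, -0.0]
force: [0.7, -0.7, -3.1]
finger_gap: 0.0103
gripper_force: 88.1
```

>>> {"api": "step_arm", "payload": {
  "steps": [
    [[0, 0, 0.05, 0, -1], [0, 0, 0.05, 0, -1], [0, 0, 0, 0, -1], [0, 0, 0, 0, -1]]
  ]
}}

```text
time: 24.05
tool_pos: [0.654, -0.0495, 0.1209]
tcp_rot: [0.585, 0.811, 0.0, -0.0]
force: [-5.5, 0.4, 8.9]
finger_gap: 0.0101
gripper_force: 89.7
```

>>> {"api": "step_arm", "payload": {
  "steps": [
    [[0, 0, 0, 0, 0], [0, 0, 0, 0, 0], [0, 0, -0.5, 0, 0], [0, 0, -1, 0, 0], [0, 0, -1, 0, 0], [0, 0, -1, 0, 0], [0, 0, -1, 0, 0], [0, 0, -1, 0, 0]]
  ]
}}

```text
time: 24.85
tool_pos: [0.6545, -0.0498, 0.23]
tcp_rot: [0.585, 0.811, 0.0, 0.001]
force: [-0.6, -0.2, 0.3]
finger_gap: 0.0424
gripper_force: 0.0
```

>>> {"api": "step_arm", "payload": {
  "steps": [
    [[0.977, 0, 0, 0, 0], [0.977, 0, 0, 0, 0], [0.977, 0, 0, 0, 0], [0.977, 0, 0, 0, 0], [0.977, 0, 0, 0, 0], [0.977, 0, 0, 0, 0], [0.977, 0, 0, 0, 0], [0.977, 0, 0, 0, 0]]
  ]
}}

```text
time: 25.65
tool_pos: [0.6049, 0.0994, 0.2293]
tcp_rot: [0.585, 0.811, 0.001, 0.001]
force: [1.0, -0.6, 0.1]
finger_gap: 0.0425
gripper_force: 0.0
```

>>> {"api": "step_arm", "payload": {
  "steps": [
    [[0.977, 0, 0, 0, 0], [0.977, 0, 0, 0, 0], [0.977, 0, 0, 0, 0], [0.977, 0, 0, 0, 0], [0.977, 0, 0, 0, 0], [0.977, 0, 0, 0, 0], [0.977, 0, 0, 0, 0]]
  ]
}}

```text
time: 26.35
tool_pos: [0.5617, 0.2292, 0.2293]
tcp_rot: [0.585, 0.811, 0.001, 0.0]
force: [-0.7, 0.2, 1.0]
finger_gap: 0.0431
gripper_force: 0.0
```

>>> {"api": "step_arm", "payload": {
  "steps": [
    [[0, 0, 0, 1, 0], [0, 0, 0, 1, 0], [0, 0, 0, 1, 0], [0, 0, 0, 0.85, 0], [0, 0, 0, 0, 0], [0, 0, 0, 0, 0]]
  ]
}}

```text
time: 26.95
tool_pos: [0.5618, 0.2285, 0.2289]
tcp_rot: [0.688, 0.726, 0.0, 0.0]
force: [0.0, -0.8, 0.4]
finger_gap: 0.0426
gripper_force: 0.0
```

```bash
cat > look.py <<'E'
from m import *
import sys
for n in('scene','side','wrist'):
    im,P=cap(n); print(n,*( ('kettle',kettle(P,(.461,-.351),.09,.016),'lever',lever(P)) if n!='wrist' else ())); bars(P)
    cv2.imwrite(f'pics/{sys.argv[1]}_{n}.png',im)
need([float(v) for v in sys.argv[2:5]],float(sys.argv[5]))
E
python3 look.py e .5465 .265 .069 2.9
```

```text
scene kettle [ 0.46058508 -0.3515065 ] lever (np.int64(126), np.float64(1.8721454814164749))
bar zb 0 [0.4552 0.3696] dir 116.8 LW 62 12 n 70 [356. 131.]
bar zb 0 [0.5377 0.361 ] dir 87.7 LW 60 14 n 105 [370. 148.]
bar zb 0 [0.5483 0.2644] dir 94.6 LW 60 13 n 106 [343. 160.]
bar zb 0.05 [ 0.6537 -0.05  ] dir 107.7 LW 59 14 n 151 [257. 209.]
side kettle [ 0.46201359 -0.35286151] lever (np.int64(89), np.float64(1.8613652339630593))
bar zb 0 [0.5462 0.2652] dir 93.7 LW 60 14 n 158 [183. 246.]
bar zb 0 [0.5351 0.3622] dir 87.5 LW 60 13 n 204 [157. 276.]
bar zb 0 [0.4518 0.3721] dir 116.9 LW 59 13 n 188 [186. 296.]
bar zb 0.05 [ 0.6516 -0.0466] dir 108.6 LW 56 12 n 68 [223. 155.]
wrist
bar zb 0 [0.5368 0.3585] dir 87.9 LW 54 12 n 984 [234.  34.]
bar zb 0 [0.5477 0.264 ] dir 92.7 LW 59 12 n 779 [242. 142.]
bar zb 0.05 [0.7804 0.2276] dir 95.7 LW 64 6 n 757 [505. 214.]
t 27.1 j7 -0.37 toolydir 3.0 need units x,y,z [ 1.87 -0.66  7.98] turn units 0.03 (alt -44.97)
```

>>> {"api": "step_arm", "payload": {
  "steps": [
    [[0.92, -0.31, 0.4, 0, 0], [0.92, -0.31, 0.5, 0, 0], [0, 0, 1, 0, 0], [0, 0, 1, 0, 0], [0, 0, 1, 0, 0], [0, 0, 1, 0, 0], [0, 0, 1, 0, 0], [0, 0, 1, 0, 0]]
  ]
}}

```text
time: 27.9
tool_pos: [0.5473, 0.2646, 0.0898]
tcp_rot: [0.688, 0.726, 0.0, 0.0]
force: [-0.3, 0.1, -0.0]
finger_gap: 0.0426
gripper_force: 0.0
```

>>> {"api": "step_arm", "payload": {
  "steps": [
    [[0, 0, 1, 0, 0], [0, 0, 0, 0, 0], [0, 0, 0, 0, -1], [0, 0, 0, 0, -1], [0, 0, 0, 0, -1], [0, 0, 0, 0, -1], [0, 0, 0, 0, -1], [0, 0, -0.3, 0, -1]]
  ]
}}

```text
time: 28.7
tool_pos: [0.5464, 0.2641, 0.0758]
tcp_rot: [0.688, 0.725, -0.001, -0.0]
force: [-0.3, 0.9, -4.7]
finger_gap: 0.0098
gripper_force: 87.9
```

>>> {"api": "step_arm", "payload": {
  "steps": [
    [[0, 0, -0.7, 0, -1], [0, 0, -1, 0, -1], [0, 0, -1, 0, -1], [0, 0, -1, 0, -1], [0, 0, -1, 0, -1], [0, 0, 0, 0, -1]]
  ]
}}

```text
time: 29.3
tool_pos: [0.5496, 0.2655, 0.1742]
tcp_rot: [0.688, 0.725, 0.004, 0.001]
force: [0.9, 1.2, -3.8]
finger_gap: 0.0103
gripper_force: 88.0
```

Run:
```python
from m import *
need([*slot(-.05,-.08),.16]); print(sensors.state()['tool_pos'])
```

```text
t 29.3 j7 -0.43 toolydir 3.0 need units x,y,z [-15.29  -0.42   0.66] 
[0.5496231  0.26552448 0.17423052]
```

>>> {"api": "step_arm", "payload": {
  "steps": [
    [[-0.955, -0.02, 0, 0, -1], [-0.955, -0.02, 0, 0, -1], [-0.955, -0.02, 0, 0, -1], [-0.955, -0.02, 0, 0, -1], [-0.955, -0.02, 0, 0, -1], [-0.955, -0.02, 0, 0, -1], [-0.955, -0.02, 0, 0, -1], [-0.955, -0.02, 0, 0, -1]]
  ]
}}

```text
time: 30.1
tool_pos: [0.5504, 0.1091, 0.1686]
tcp_rot: [0.689, 0.725, -0.002, -0.001]
force: [0.4, -0.9, -3.7]
finger_gap: 0.01
gripper_force: 87.9
```

>>> {"api": "step_arm", "payload": {
  "steps": [
    [[-0.955, -0.02, 0, 0, -1], [-0.955, -0.02, 0, 0, -1], [-0.955, -0.02, 0, 0, -1], [-0.955, -0.02, 0, 0, -1], [-0.955, -0.02, 0, 0, -1], [-0.955, -0.02, 0, 0, -1], [-0.955, -0.02, 0, 0, -1], [-0.955, -0.02, 0, 0, -1]]
  ]
}}

```text
time: 30.9
tool_pos: [0.5548, -0.0431, 0.1686]
tcp_rot: [0.689, 0.725, -0.002, -0.001]
force: [0.2, -0.2, -3.8]
finger_gap: 0.0098
gripper_force: 87.9
```

>>> {"api": "step_arm", "payload": {
  "steps": [
    [[0, 0, 0.5, 0, -1], [0, 0, 0.5, 0, -1], [0, 0, 0.5, 0, -1], [0, 0, 0.5, 0, -1], [0, 0, 0.2, 0, -1], [0, 0, 0.1, 0, -1], [0, 0, 0, 0, -1], [0, 0, 0, 0, -1]]
  ]
}}

```text
time: 31.7
tool_pos: [0.5573, -0.0409, 0.1249]
tcp_rot: [0.688, 0.725, 0.0, 0.0]
force: [-0.5, -0.4, -3.7]
finger_gap: 0.0101
gripper_force: 87.9
```

>>> {"api": "step_arm", "payload": {
  "steps": [
    [[0, 0, 0.1, 0, -1], [0, 0, 0.1, 0, -1], [0, 0, 0, 0, -1], [0, 0, 0, 0, -1]]
  ]
}}

```text
time: 32.1
tool_pos: [0.5575, -0.0411, 0.122]
tcp_rot: [0.688, 0.725, 0.001, 0.0]
force: [-3.0, 0.1, 6.5]
finger_gap: 0.0102
gripper_force: 89.1
```

>>> {"api": "step_arm", "payload": {
  "steps": [
    [[0, 0, 0.05, 0, -1], [0, 0, 0, 0, -1]]
  ]
}}

```text
time: 32.3
tool_pos: [0.5575, -0.0411, 0.122]
tcp_rot: [0.688, 0.725, 0.001, 0.0]
force: [-4.9, -0.1, 11.4]
finger_gap: 0.0102
gripper_force: 90.0
```

>>> {"api": "step_arm", "payload": {
  "steps": [
    [[0, 0, 0, 0, 0], [0, 0, 0, 0, 0], [0, 0, -0.5, 0, 0], [0, 0, -1, 0, 0], [0, 0, -1, 0, 0], [0, 0, -1, 0, 0], [0, 0, -1, 0, 0], [0, 0, -1, 0, 0]]
  ]
}}

```text
time: 33.1
tool_pos: [0.557, -0.0411, 0.2309]
tcp_rot: [0.688, 0.725, 0.0, 0.0]
force: [0.1, -0.4, 1.0]
finger_gap: 0.0425
gripper_force: 0.0
```

>>> {"api": "step_arm", "payload": {
  "steps": [
    [[1, 0, 0, 0, 0], [1, 0, 0, 0, 0], [1, 0, 0, 0, 0], [1, 0, 0, 0, 0], [1, 0, 0, 0, 0], [1, 0, 0, 0, 0], [1, 0, 0, 0, 0], [1, 0, 0, 0, 0]]
  ]
}}

```text
time: 33.9
tool_pos: [0.5486, 0.1196, 0.2301]
tcp_rot: [0.688, 0.725, 0.0, 0.0]
force: [0.9, 0.3, -0.1]
finger_gap: 0.0428
gripper_force: 0.0
```

>>> {"api": "step_arm", "payload": {
  "steps": [
    [[1, 0, 0, 0, 0], [1, 0, 0, 0, 0], [1, 0, 0, 0, 0], [1, 0, 0, 0, 0], [1, 0, 0, 0, 0], [1, 0, 0, 0, 0], [1, 0, 0, 0, 0], [1, 0, 0, 0, 0]]
  ]
}}

```text
time: 34.7
tool_pos: [0.5402, 0.2794, 0.23]
tcp_rot: [0.688, 0.725, 0.0, 0.0]
force: [-0.5, 0.9, -0.2]
finger_gap: 0.0426
gripper_force: 0.0
```

>>> {"api": "step_arm", "payload": {
  "steps": [
    [[1, 0, 0, 1, 0], [1, 0, 0, 0.3, 0], [0, 0, 0, 0, 0], [0, 0, 0, 0, 0]]
  ]
}}

```text
time: 35.1
tool_pos: [0.5393, 0.3183, 0.2296]
tcp_rot: [0.72, 0.694, -0.0, 0.0]
force: [0.4, -0.8, -0.3]
finger_gap: 0.0427
gripper_force: 0.0
```

```bash
python3 look.py f .536 .3615 .069 -2.2
```

```text
scene kettle [ 0.46045476 -0.35143655] lever (np.int64(127), np.float64(1.8690023535925073))
bar zb 0 [0.4548 0.3719] dir 117.0 LW 61 12 n 72 [356. 131.]
bar zb 0 [0.5383 0.3615] dir 88.5 LW 59 14 n 105 [370. 148.]
bar zb 0.05 [ 0.5577 -0.041 ] dir 92.1 LW 60 13 n 143 [244. 181.]
bar zb 0.05 [ 0.6541 -0.0497] dir 107.6 LW 60 13 n 152 [257. 209.]
side kettle [ 0.46207161 -0.353085  ] lever (np.int64(87), np.float64(1.8574291420821496))
bar zb 0 [0.5345 0.3619] dir 87.4 LW 60 13 n 201 [157. 276.]
bar zb 0 [0.4524 0.372 ] dir 118.4 LW 60 13 n 189 [186. 295.]
bar zb 0.05 [ 0.6522 -0.048 ] dir 109.1 LW 61 13 n 66 [223. 155.]
bar zb 0.05 [ 0.5559 -0.0413] dir 94.2 LW 61 13 n 89 [250. 164.]
wrist
bar zb 0 [0.4537 0.371 ] dir 117.5 LW 60 13 n 918 [162. 126.]
bar zb 0 [0.5366 0.3612] dir 87.8 LW 60 12 n 786 [249. 132.]
t 35.25 j7 -0.62 toolydir -2.3 need units x,y,z [ 2.25 -0.29  8.03] turn units -0.03 (alt 44.97)
```

>>> {"api": "step_arm", "payload": {
  "steps": [
    [[0.75, -0.09, 0.4, 0, 0], [0.75, -0.09, 0.5, 0, 0], [0.72, -0.08, 0.5, 0, 0], [0, 0, 1, 0, 0], [0, 0, 1, 0, 0], [0, 0, 1, 0, 0], [0, 0, 1, 0, 0], [0, 0, 1, 0, 0]]
  ]
}}

```text
time: 36.05
tool_pos: [0.5344, 0.3648, 0.0992]
tcp_rot: [0.72, 0.694, -0.001, -0.001]
force: [0.2, 0.4, -0.2]
finger_gap: 0.0426
gripper_force: 0.0
```

>>> {"api": "step_arm", "payload": {
  "steps": [
    [[0, 0, 1, 0, 0], [0, 0, 0.6, 0, 0], [0, 0, 0, 0, 0], [0, 0, 0, 0, -1], [0, 0, 0, 0, -1], [0, 0, 0, 0, -1], [0, 0, 0, 0, -1], [0, 0, 0, 0, -1]]
  ]
}}

```text
time: 36.85
tool_pos: [0.537, 0.3641, 0.071]
tcp_rot: [0.721, 0.693, 0.002, 0.0]
force: [0.9, 1.0, 2.5]
finger_gap: 0.0101
gripper_force: 88.2
```

>>> {"api": "step_arm", "payload": {
  "steps": [
    [[0, 0, -0.4, 0, -1], [0, 0, -0.8, 0, -1], [0, 0, -1, 0, -1], [0, 0, -1, 0, -1], [0, 0, -1, 0, -1], [0, 0, -0.8, 0, -1], [0, 0, 0, 0, -1], [0, 0, 0, 0, -1]]
  ]
}}

```text
time: 37.65
tool_pos: [0.5356, 0.3629, 0.1694]
tcp_rot: [0.721, 0.693, -0.0, -0.0]
force: [0.6, -0.5, -4.4]
finger_gap: 0.01
gripper_force: 88.0
```

Run:
```python
from m import *
need([*slot(.05,.08),.16]); print(sensors.state()['tool_pos'])
```

```text
t 37.65 j7 -0.68 toolydir -2.2 need units x,y,z [-12.38   7.28   0.47] 
[0.5355789  0.36285345 0.16944594]
```

>>> {"api": "step_arm", "payload": {
  "steps": [
    [[-0.952, 0.56, 0, 0, -1], [-0.952, 0.56, 0, 0, -1], [-0.952, 0.56, 0, 0, -1], [-0.952, 0.56, 0, 0, -1], [-0.952, 0.56, 0, 0, -1], [-0.952, 0.56, 0, 0, -1], [-0.952, 0.56, 0, 0, -1], [-0.952, 0.56, 0, 0, -1]]
  ]
}}

```text
time: 38.45
tool_pos: [0.6183, 0.2061, 0.1671]
tcp_rot: [0.72, 0.693, -0.002, -0.001]
force: [0.2, -0.2, -3.5]
finger_gap: 0.0099
gripper_force: 87.9
```

>>> {"api": "step_arm", "payload": {
  "steps": [
    [[-0.952, 0.56, 0, 0, -1], [-0.952, 0.56, 0, 0, -1], [-0.952, 0.56, 0, 0, -1], [-0.952, 0.56, 0, 0, -1], [-0.952, 0.56, 0, 0, -1], [0, 0, 0.4, 0, -1], [0, 0, 0.5, 0, -1], [0, 0, 0.5, 0, -1]]
  ]
}}

```text
time: 39.25
tool_pos: [0.67, 0.112, 0.1391]
tcp_rot: [0.72, 0.694, -0.001, -0.002]
force: [-0.2, 0.6, -4.4]
finger_gap: 0.0101
gripper_force: 88.0
```

>>> {"api": "step_arm", "payload": {
  "steps": [
    [[0, 0, 0.5, 0, -1], [0, 0, 0.3, 0, -1], [0, 0, 0.1, 0, -1], [0, 0, 0.1, 0, -1], [0, 0, 0, 0, -1], [0, 0, 0, 0, -1]]
  ]
}}

```text
time: 39.85
tool_pos: [0.6723, 0.1102, 0.1221]
tcp_rot: [0.721, 0.693, 0.0, 0.0]
force: [0.1, -0.2, -4.4]
finger_gap: 0.0099
gripper_force: 87.9
```

>>> {"api": "step_arm", "payload": {
  "steps": [
    [[0, 0, 0.08, 0, -1], [0, 0, 0, 0, -1]]
  ]
}}

```text
time: 40.05
tool_pos: [0.6728, 0.1101, 0.1211]
tcp_rot: [0.721, 0.693, 0.001, 0.001]
force: [0.1, -0.8, -1.2]
finger_gap: 0.0098
gripper_force: 88.2
```

>>> {"api": "step_arm", "payload": {
  "steps": [
    [[0, 0, 0.06, 0, -1], [0, 0, 0, 0, -1]]
  ]
}}

```text
time: 40.25
tool_pos: [0.6728, 0.1102, 0.121]
tcp_rot: [0.721, 0.693, 0.001, 0.0]
force: [-2.7, -1.3, 5.2]
finger_gap: 0.0099
gripper_force: 89.2
```

>>> {"api": "step_arm", "payload": {
  "steps": [
    [[0, 0, 0, 0, 0], [0, 0, 0, 0, 0], [0, 0, -0.5, 0, 0], [0, 0, -1, 0, 0], [0, 0, -1, 0, 0], [0, 0, -1, 0, 0], [0, 0, -1, 0, 0], [0, 0, -1, 0, 0]]
  ]
}}

```text
time: 41.05
tool_pos: [0.6721, 0.1102, 0.2303]
tcp_rot: [0.721, 0.693, 0.0, 0.0]
force: [1.0, -0.7, 0.4]
finger_gap: 0.0429
gripper_force: 0.0
```

>>> {"api": "step_arm", "payload": {
  "steps": [
    [[0.96, -0.88, 0, 0, 0], [0.96, -0.88, 0, 0, 0], [0.96, -0.88, 0, 0, 0], [0.96, -0.88, 0, 0, 0], [0.96, -0.88, 0, 0, 0], [0.96, -0.88, 0, 0, 0], [0.96, -0.88, 0, 0, 0], [0.96, -0.88, 0, 0, 0]]
  ]
}}

```text
time: 41.85
tool_pos: [0.5366, 0.2699, 0.2295]
tcp_rot: [0.721, 0.693, 0.001, 0.0]
force: [0.6, 0.2, -0.1]
finger_gap: 0.0428
gripper_force: 0.0
```

>>> {"api": "step_arm", "payload": {
  "steps": [
    [[0.96, -0.88, 0, 0, 0], [0.96, -0.88, 0, 0, 0], [0.96, -0.88, 0, 0, 0], [0, -0.88, 0, 0, 0], [0, -0.88, 0, -1, 0], [0, 0, 0, -1, 0], [0, 0, 0, -1, 0], [0, 0, 0, -1, 0]]
  ]
}}

```text
time: 42.65
tool_pos: [0.4514, 0.3303, 0.2296]
tcp_rot: [0.616, 0.788, 0.001, 0.0]
force: [0.1, -0.7, -0.1]
finger_gap: 0.0428
gripper_force: 0.0
```

>>> {"api": "step_arm", "payload": {
  "steps": [
    [[0, 0, 0, -1, 0], [0, 0, 0, -1, 0], [0, 0, 0, -1, 0], [0, 0, 0, -0.4, 0], [0, 0, 0, 0, 0], [0, 0, 0, 0, 0]]
  ]
}}

```text
time: 43.25
tool_pos: [0.4515, 0.33, 0.229]
tcp_rot: [0.52, 0.854, 0.0, 0.0]
force: [0.2, 0.4, -1.4]
finger_gap: 0.0427
gripper_force: 0.0
```

```bash
python3 look.py g .4535 .3715 .069 27.4
```

```text
scene kettle [ 0.46054858 -0.35140766] lever (np.int64(127), np.float64(1.8700689664956256))
bar zb 0 [0.455  0.3711] dir 117.0 LW 64 12 n 72 [356. 131.]
bar zb 0.05 [ 0.5583 -0.0417] dir 94.5 LW 60 14 n 145 [243. 181.]
bar zb 0.05 [0.6733 0.1077] dir 88.7 LW 59 14 n 147 [321. 194.]
bar zb 0.05 [ 0.6543 -0.0497] dir 107.5 LW 60 13 n 151 [257. 209.]
side kettle [ 0.46211109 -0.35313178] lever (np.int64(88), np.float64(1.855523106770193))
bar zb 0 [0.4519 0.3719] dir 117.2 LW 61 12 n 190 [186. 295.]
bar zb 0.05 [ 0.6523 -0.0501] dir 107.6 LW 64 12 n 66 [223. 155.]
bar zb 0.05 [ 0.555  -0.0406] dir 92.3 LW 64 13 n 88 [250. 165.]
wrist
bar zb 0 [0.4536 0.3712] dir 117.4 LW 60 12 n 782 [276. 143.]
bar zb 0 [0.7806 0.3173] dir 90.7 LW 63 5 n 720 [497. 316.]
t 43.4 j7 -0.24 toolydir 27.4 need units x,y,z [1.79 1.05 7.99] turn units -0.01 (alt 44.99)
```

>>> {"api": "step_arm", "payload": {
  "steps": [
    [[0.89, 0.52, 0.4, 0, 0], [0.89, 0.53, 0.6, 0, 0], [0, 0, 1, 0, 0], [0, 0, 1, 0, 0], [0, 0, 1, 0, 0], [0, 0, 1, 0, 0], [0, 0, 1, 0, 0], [0, 0, 1, 0, 0]]
  ]
}}

```text
time: 44.2
tool_pos: [0.4537, 0.3714, 0.0879]
tcp_rot: [0.52, 0.854, 0.0, 0.0]
force: [-0.3, -0.3, -0.1]
finger_gap: 0.0424
gripper_force: 0.0
```

>>> {"api": "step_arm", "payload": {
  "steps": [
    [[0, 0, 0.95, 0, 0], [0, 0, 0, 0, 0], [0, 0, 0, 0, -1], [0, 0, 0, 0, -1], [0, 0, 0, 0, -1], [0, 0, 0, 0, -1], [0, 0, 0, 0, -1], [0, 0, 0, 0, -1]]
  ]
}}

```text
time: 45.0
tool_pos: [0.4538, 0.3718, 0.071]
tcp_rot: [0.519, 0.854, 0.001, 0.0]
force: [-2.7, -1.0, 5.9]
finger_gap: 0.01
gripper_force: 88.4
```

>>> {"api": "step_arm", "payload": {
  "steps": [
    [[0, 0, -0.4, 0, -1], [0, 0, -0.8, 0, -1], [0, 0, -1, 0, -1], [0, 0, -1, 0, -1], [0, 0, -1, 0, -1], [0, 0, -0.8, 0, -1], [0, 0, 0, 0, -1], [0, 0, 0, 0, -1]]
  ]
}}

```text
time: 45.8
tool_pos: [0.4536, 0.3711, 0.1699]
tcp_rot: [0.52, 0.854, 0.0, 0.0]
force: [-0.1, -0.3, -4.5]
finger_gap: 0.0101
gripper_force: 88.0
```

Run:
```python
from m import *
need([*slot(-.05,.08),.16]); print(sensors.state()['tool_pos'])
```

```text
t 45.8 j7 -0.30 toolydir 27.4 need units x,y,z [-13.91  -0.54   0.49] 
[0.45357982 0.37108926 0.1698604 ]
```

>>> {"api": "step_arm", "payload": {
  "steps": [
    [[-0.993, -0.04, 0, 0, -1], [-0.993, -0.04, 0, 0, -1], [-0.993, -0.04, 0, 0, -1], [-0.993, -0.04, 0, 0, -1], [-0.993, -0.04, 0, 0, -1], [-0.993, -0.04, 0, 0, -1], [-0.993, -0.04, 0, 0, -1], [-0.993, -0.04, 0, 0, -1]]
  ]
}}

```text
time: 46.6
tool_pos: [0.52, 0.2258, 0.1678]
tcp_rot: [0.519, 0.854, -0.002, -0.001]
force: [-0.8, -0.7, -4.3]
finger_gap: 0.0103
gripper_force: 88.0
```

>>> {"api": "step_arm", "payload": {
  "steps": [
    [[-0.993, -0.04, 0, 0, -1], [-0.993, -0.04, 0, 0, -1], [-0.993, -0.04, 0, 0, -1], [-0.993, -0.04, 0, 0, -1], [-0.993, -0.04, 0, 0, -1], [-0.993, -0.04, 0, 0, -1], [0, 0, 0.4, 0, -1], [0, 0, 0.5, 0, -1]]
  ]
}}

```text
time: 47.4
tool_pos: [0.571, 0.1187, 0.1502]
tcp_rot: [0.52, 0.854, -0.0, -0.001]
force: [-0.3, 0.5, -4.9]
finger_gap: 0.0106
gripper_force: 88.0
```

>>> {"api": "step_arm", "payload": {
  "steps": [
    [[0, 0, 0.5, 0, -1], [0, 0, 0.5, 0, -1], [0, 0, 0.3, 0, -1], [0, 0, 0.1, 0, -1], [0, 0, 0.1, 0, -1], [0, 0, 0, 0, -1], [0, 0, 0, 0, -1]]
  ]
}}

```text
time: 48.1
tool_pos: [0.572, 0.1193, 0.1222]
tcp_rot: [0.52, 0.854, 0.0, 0.0]
force: [-1.7, 0.5, -3.8]
finger_gap: 0.0101
gripper_force: 88.0
```

>>> {"api": "step_arm", "payload": {
  "steps": [
    [[0, 0, 0.08, 0, -1], [0, 0, 0, 0, -1]]
  ]
}}

```text
time: 48.3
tool_pos: [0.5723, 0.1193, 0.1211]
tcp_rot: [0.52, 0.854, 0.001, 0.0]
force: [-1.1, 0.4, -0.8]
finger_gap: 0.01
gripper_force: 88.5
```

>>> {"api": "step_arm", "payload": {
  "steps": [
    [[0, 0, 0.06, 0, -1], [0, 0, 0, 0, -1]]
  ]
}}

```text
time: 48.5
tool_pos: [0.5723, 0.1193, 0.1211]
tcp_rot: [0.52, 0.854, 0.001, 0.0]
force: [-3.7, -1.7, 5.6]
finger_gap: 0.0102
gripper_force: 89.5
```

>>> {"api": "step_arm", "payload": {
  "steps": [
    [[0, 0, 0, 0, 0], [0, 0, 0, 0, 0], [0, 0, -0.5, 0, 0], [0, 0, -1, 0, 0], [0, 0, -1, 0, 0], [0, 0, -1, 0, 0], [0, 0, -1, 0, 0], [0, 0, -1, 0, 0]]
  ]
}}

```text
time: 49.3
tool_pos: [0.5719, 0.1194, 0.2306]
tcp_rot: [0.52, 0.854, 0.001, 0.0]
force: [-0.1, 0.4, -0.7]
finger_gap: 0.0428
gripper_force: 0.0
```

>>> {"api": "step_arm", "payload": {
  "steps": [
    [[0, 0, -1, 0, 0], [-0.96, -0.57, 0, 0, 0], [-0.96, -0.57, 0, 0, 0], [-0.96, -0.57, 0, 0, 0], [-0.96, -0.57, 0, 0, 0], [-0.96, -0.57, 0, 0, 0], [-0.96, -0.57, 0, 0, 0], [-0.96, -0.57, 0, 0, 0]]
  ]
}}

```text
time: 50.1
tool_pos: [0.5629, -0.0377, 0.2498]
tcp_rot: [0.519, 0.854, 0.0, 0.001]
force: [-0.3, -0.5, -0.6]
finger_gap: 0.0428
gripper_force: 0.0
```

>>> {"api": "step_arm", "payload": {
  "steps": [
    [[-0.96, -0.57, 0, 0, -1], [-0.96, -0.57, 0, 0, -1], [-0.96, -0.57, 0, 0, -1], [-0.96, -0.57, 0, 0, -1], [-0.96, -0.57, 0, 0, -1], [-0.96, -0.57, 0, 0, -1], [-0.96, -0.57, 0, 0, -1], [-0.96, -0.57, 0, 0, -1]]
  ]
}}

```text
time: 50.9
tool_pos: [0.5526, -0.2161, 0.2498]
tcp_rot: [0.519, 0.855, 0.0, 0.001]
force: [-0.4, -0.2, -0.8]
finger_gap: 0.0001
gripper_force: 0.0
```

>>> {"api": "step_arm", "payload": {
  "steps": [
    [[-0.96, -0.57, 0, 1, -1], [0, 0, 0, 1, -1], [0, 0, 0, 1, -1], [0, 0, 0, 1, -1], [0, 0, 0, 1, -1], [0, 0, 0, 1, -1], [0, 0, 0, 1, -1], [0, 0, 0, 1, -1]]
  ]
}}

```text
time: 51.7
tool_pos: [0.5513, -0.2378, 0.2494]
tcp_rot: [0.737, 0.676, 0.0, 0.0]
force: [-0.8, -0.3, -0.1]
finger_gap: -0.0
gripper_force: 0.0
```

>>> {"api": "step_arm", "payload": {
  "steps": [
    [[0, 0, 0, 0.2, -1], [0, 0, 0, 0, -1], [0, 0, 0, 0, -1]]
  ]
}}

```text
time: 52.0
tool_pos: [0.5511, -0.2375, 0.249]
tcp_rot: [0.74, 0.673, 0.0, 0.0]
force: [0.9, -0.1, -0.2]
finger_gap: -0.0
gripper_force: 0.0
```

```bash
python3 look.py i .6753 -.1757 .24 -5.3
```

```text
scene kettle [ 0.41437384 -0.34757872] lever (np.int64(124), np.float64(1.8725256968493376))
bar zb 0.05 [0.5729 0.1197] dir 118.4 LW 61 12 n 104 [304. 167.]
bar zb 0.05 [ 0.5581 -0.0407] dir 94.2 LW 60 14 n 140 [243. 181.]
bar zb 0.05 [0.6731 0.1083] dir 87.2 LW 61 14 n 147 [321. 194.]
bar zb 0.05 [ 0.6542 -0.0495] dir 108.4 LW 61 12 n 154 [257. 209.]
side kettle [ 0.41768893 -0.34961558] lever (np.int64(88), np.float64(1.858807700021325))
bar zb 0.05 [ 0.6517 -0.0476] dir 107.9 LW 62 12 n 67 [223. 155.]
bar zb 0.05 [ 0.556  -0.0399] dir 94.3 LW 61 13 n 91 [250. 165.]
bar zb 0.05 [0.6709 0.11  ] dir 85.8 LW 59 14 n 116 [182. 179.]
bar zb 0.05 [0.5708 0.1197] dir 117.3 LW 62 12 n 95 [211. 193.]
wrist
t 52.15 j7 0.33 toolydir -5.4 need units x,y,z [3.66 5.89 0.45] turn units -0.02 (alt 44.98)
```

View pics/i_scene.png

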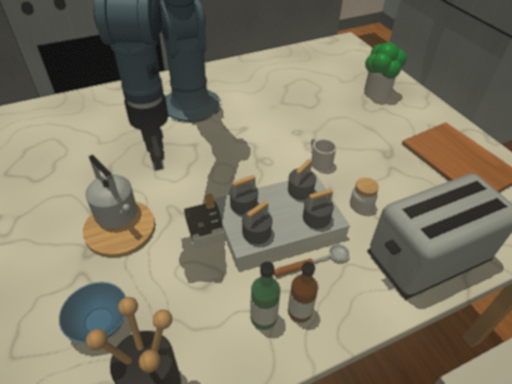

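View pics/i_wrist.png

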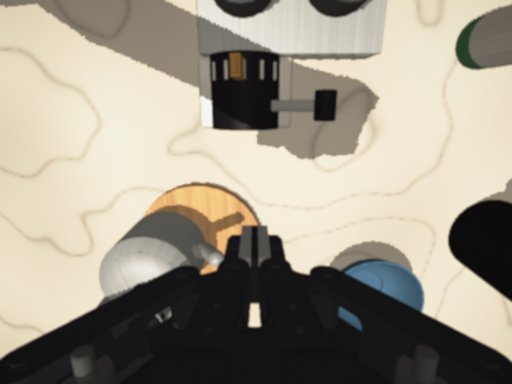

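The scene view shows all four pots upright on the plate and the lever at full, but the kettle has been knocked about 46 mm towards the robot on the board, now at (110,205). I'll re-centre it before setting the lever. The wrist view shows the brass pointer at (237,66) and the knob at (325,105).

>>> {"api": "step_arm", "payload": {
  "steps": [
    [[-1, -0.5, -0.5, 0, -1], [-1, -0.5, -0.5, 0, -1], [-1, -0.5, -0.5, 0, -1], [-1, -0.5, -0.5, 0, -1], [-1, -0.5, 0, 0, -1], [-1, -0.5, 0, 0, -1], [-1, -0.5, 0, 0, -1], [-1, -0.5, 0, 0, -1]]
  ]
}}

```text
time: 52.95
tool_pos: [0.4558, -0.3899, 0.289]
tcp_rot: [0.74, 0.673, 0.0, 0.0]
force: [-0.1, -0.0, -0.9]
finger_gap: 0.0001
gripper_force: 0.0
```

>>> {"api": "step_arm", "payload": {
  "steps": [
    [[-1, -0.5, 0, 0, 0.2], [-1, -0.5, 0, 0, 0.2], [0, 0, 0, 0, 0.2], [0, 0, 0, 0, 0.2]]
  ]
}}

```text
time: 53.35
tool_pos: [0.4326, -0.427, 0.2888]
tcp_rot: [0.74, 0.673, 0.0, -0.0]
force: [-0.1, 1.0, 0.1]
finger_gap: 0.0512
gripper_force: 0.0
```

Run:
```python
from m import *
for n in('wrist','scene','side'):
    im,P=cap(n); Z=P[...,2]; s=(np.hypot(P[...,0]-.416,P[...,1]+.348)<.085)&(Z>.172)&(Z<.195)
    print(n,s.sum(),rect(P[s][:,:2]) if s.sum()>5 else '', np.nanmedian(Z[s]), kettle(P,(.416,-.348),.08,.016))
    if n=='wrist': cv2.imwrite('pics/j.png',im)
    h=(np.hypot(P[...,0]-.416,P[...,1]+.348)<.06)&(Z>.09)&(Z<.14); print('lid z',np.nanpercentile(Z[h],[90,98]))
need([.416,-.348,.1635],107.4)
```

```text
wrist 2097 (array([ 0.4154, -0.3494]), array([96.1, 14.1]), 17.57) 0.18821264702491206 [ 0.42247997 -0.33807237]
lid z [0.12012351 0.12102437]
scene 218 (array([ 0.415 , -0.3484]), array([99.7, 14.7]), 19.01) 0.18680054132709106 [ 0.4141695  -0.34760472]
lid z [0.12118643 0.13322114]
side 164 (array([ 0.414 , -0.3459]), array([95.1, 15.5]), 15.68) 0.1820396998684504 [ 0.41591761 -0.34950796]
lid z [0.11909223 0.13105547]
t 53.5 j7 0.73 toolydir -5.2 need units x,y,z [ 3.76 -1.26  6.26] turn units 16.85 (alt -28.15)
```

View pics/j.png

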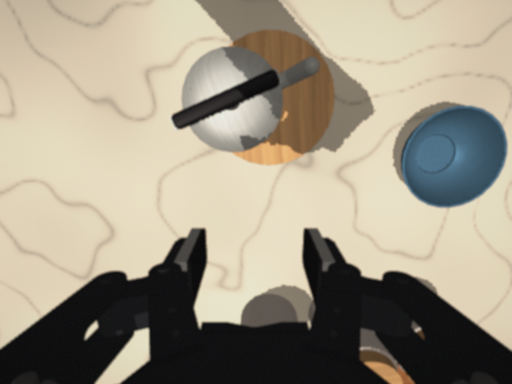

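The wrist view shows the kettle still upright, its handle from (178,118) to (275,80), offset to the left on the board, whose centre is near (283,98).

>>> {"api": "step_arm", "payload": {
  "steps": [
    [[0.93, -0.32, 0, 0, 0.2], [0.93, -0.32, 0, 0, 0.2], [0.93, -0.32, 0, 0, 0.2], [0.93, -0.32, 0, 0, 0.2], [0, 0, 0, 1, 0.2], [0, 0, 0, 1, 0.2], [0, 0, 0, 1, 0.2], [0, 0, 0, 1, 0.2]]
  ],
  "grip_force": 100
}}

```text
time: 54.3
tool_pos: [0.4153, -0.3491, 0.289]
tcp_rot: [0.826, 0.564, 0.0, -0.0]
force: [0.2, -0.6, 0.1]
finger_gap: 0.0509
gripper_force: 0.0
```

>>> {"api": "step_arm", "payload": {
  "steps": [
    [[0, 0, 0, 1, 0.2], [0, 0, 0, 1, 0.2], [0, 0, 0, 1, 0.2], [0, 0, 0, 1, 0.2], [0, 0, 0, 1, 0.2], [0, 0, 0, 1, 0.2], [0, 0, 0, 1, 0.2], [0, 0, 0, 1, 0.2]]
  ]
}}

```text
time: 55.1
tool_pos: [0.4152, -0.3492, 0.2889]
tcp_rot: [0.949, 0.314, 0.0, -0.0]
force: [-0.1, -0.2, -0.5]
finger_gap: 0.051
gripper_force: 0.0
```

>>> {"api": "step_arm", "payload": {
  "steps": [
    [[0, 0, 0, 1, 0.2], [0, 0, 0, 1, 0.2], [0, 0, 0, 1, 0.2], [0, 0, 0, 1, 0.2], [0, 0, 0, 0.85, 0.2], [0, 0, 0, 0, 0.2], [0, 0, 0, 0, 0.2]]
  ]
}}

```text
time: 55.8
tool_pos: [0.4149, -0.3497, 0.2889]
tcp_rot: [0.989, 0.151, 0.0, -0.0]
force: [-0.2, 0.0, -0.3]
finger_gap: 0.0512
gripper_force: 0.0
```

Run:
```python
from m import *
for n in('scene','side'):
    im,P=cap(n); print(kettle(P,(.416,-.348),.08,.016))
need([.4154,-.349,.164],107.4)
```

```text
[ 0.41432335 -0.34758672]
[ 0.4158716  -0.34946622]
t 55.9 j7 -0.57 toolydir -72.7 need units x,y,z [ 0.06 -0.04  6.24] turn units -0.02 (alt 44.98)
```

>>> {"api": "step_arm", "payload": {
  "steps": [
    [[0, 0, 0.9, 0, 0.2], [0, 0, 0.9, 0, 0.2], [0, 0, 0.9, 0, 0.2], [0, 0, 0.9, 0, 0.2], [0, 0, 0.9, 0, 0.2], [0, 0, 0.9, 0, 0.2], [0, 0, 0.8, 0, 0.2], [0, 0, 0, 0, 0.2]]
  ]
}}

```text
time: 56.7
tool_pos: [0.4127, -0.3491, 0.1625]
tcp_rot: [0.989, 0.15, -0.002, -0.002]
force: [-0.1, 0.6, 0.0]
finger_gap: 0.0512
gripper_force: 0.0
```

>>> {"api": "step_arm", "payload": {
  "steps": [
    [[0, 0, 0, 0, -1], [0, 0, 0, 0, -1], [0, 0, 0, 0, -1], [0, 0, 0, 0, -1], [0, 0, 0, 0, -1], [0, 0, 0, 0, -1]]
  ]
}}

```text
time: 57.3
tool_pos: [0.4149, -0.3503, 0.1662]
tcp_rot: [0.989, 0.15, 0.001, -0.0]
force: [-0.5, 3.4, 6.3]
finger_gap: 0.0119
gripper_force: 98.1
```

>>> {"api": "step_arm", "payload": {
  "steps": [
    [[0, 0, -0.5, 0, -1], [0, 0, -0.7, 0, -1], [0, 0, 0, 0, -1], [0.7, 0.26, 0, 0, -1], [0.7, 0.26, 0, 0, -1], [0.75, 0.26, 0, 0, -1], [0, 0, 0, 0, -1], [0, 0, 0, 0, -1]]
  ]
}}

```text
time: 58.1
tool_pos: [0.4604, -0.3521, 0.188]
tcp_rot: [0.989, 0.151, -0.001, -0.0]
force: [-1.1, -0.7, -5.8]
finger_gap: 0.0118
gripper_force: 98.0
```

Run:
```python
from m import *
for n in('scene','side'):
    im,P=cap(n); print(kettle(P,(.461,-.351),.08,.04))
need([.461,-.351,.164],107.4); s=sensors.state(); print(s['tool_pos'],s['force'],s['finger_gap'])
```

```text
[ 0.45943074 -0.3494133 ]
[ 0.45990335 -0.35153956]
t 58.2 j7 -0.53 toolydir -72.8 need units x,y,z [ 0.14 -0.05  1.21] turn units -0.06 (alt 44.94)
[ 0.45877911 -0.35284776  0.18812421] [-0.38843026  0.19300789 -5.48187162] 0.011752006627357396
```

>>> {"api": "step_arm", "payload": {
  "steps": [
    [[0.06, 0, 0.4, 0, -1], [0, 0, 0.4, 0, -1], [0, 0, 0.15, 0, -1], [0, 0, 0.1, 0, -1], [0, 0, 0.08, 0, -1], [0, 0, 0, 0, -1], [0, 0, 0, 0, -1]]
  ]
}}

```text
time: 58.9
tool_pos: [0.4613, -0.3528, 0.1665]
tcp_rot: [0.989, 0.15, 0.0, 0.0]
force: [0.1, -0.3, -5.8]
finger_gap: 0.0119
gripper_force: 98.0
```

>>> {"api": "step_arm", "payload": {
  "steps": [
    [[0, 0, 0.06, 0, -1], [0, 0, 0, 0, -1]]
  ]
}}

```text
time: 59.1
tool_pos: [0.4615, -0.3527, 0.1663]
tcp_rot: [0.989, 0.15, 0.001, 0.0]
force: [-1.6, 2.5, 2.7]
finger_gap: 0.0119
gripper_force: 99.1
```

>>> {"api": "step_arm", "payload": {
  "steps": [
    [[0, 0, 0, 0, 0.2], [0, 0, 0, 0, 0.2], [0, 0, 0, 0, 0.2], [0, 0, -0.5, 0, 0.2], [0, 0, -1, 0, 0.2], [0, 0, -1, 0, 0.2], [0, 0, -1, 0, 0.2], [0, 0, -1, 0, 0.2]]
  ],
  "grip_force": 60
}}

```text
time: 59.9
tool_pos: [0.4612, -0.3528, 0.2568]
tcp_rot: [0.989, 0.149, 0.0, 0.0]
force: [-0.6, 0.1, 0.5]
finger_gap: 0.0515
gripper_force: 0.0
```

>>> {"api": "step_arm", "payload": {
  "steps": [
    [[1, -0.69, 0, 0, 0.2], [1, -0.69, 0, 0, 0.2], [1, -0.69, 0, 0, 0.2], [1, -0.69, 0, 0, -1], [1, -0.69, 0, 0, -1], [1, -0.69, 0, 0, -1], [0, 0, 0, -1, -1], [0, 0, 0, -1, -1]]
  ]
}}

```text
time: 60.7
tool_pos: [0.5524, -0.2366, 0.2558]
tcp_rot: [0.975, 0.221, 0.0, 0.0]
force: [-0.5, -0.4, 0.2]
finger_gap: -0.0003
gripper_force: 0.0
```

>>> {"api": "step_arm", "payload": {
  "steps": [
    [[0, 0, 0, -1, -1], [0, 0, 0, -1, -1], [0, 0, 0, -1, -1], [0, 0, 0, -1, -1], [0, 0, 0, -1, -1], [0, 0, 0, -1, -1], [0, 0, 0, -1, -1], [0, 0, 0, -1, -1]]
  ]
}}

```text
time: 61.5
tool_pos: [0.5514, -0.2383, 0.256]
tcp_rot: [0.877, 0.48, 0.0, 0.001]
force: [-0.1, 0.1, -0.6]
finger_gap: 0.0001
gripper_force: 0.0
```

>>> {"api": "step_arm", "payload": {
  "steps": [
    [[0, 0, 0, -1, -1], [0, 0, 0, -1, -1], [0, 0, 0, -1, -1], [0, 0, 0, -1, -1], [0, 0, 0, -1, -1], [0, 0, 0, -1, -1], [0, 0, 0, -0.9, -1], [0, 0, 0, 0, -1]]
  ]
}}

```text
time: 62.3
tool_pos: [0.5514, -0.2383, 0.2559]
tcp_rot: [0.739, 0.674, 0.0, 0.001]
force: [0.4, -0.4, -0.4]
finger_gap: 0.0003
gripper_force: 0.0
```

```bash
python3 look.py k .6753 -.1757 .24 -5.3
python3 - <<'E'
from m import *
im,P,z=load('wrist')
print('proj piv', end=' ')
def proj(p):
    T=z['T']; q=T[:3,:3].T@(np.array(p)-T[:3,3]); return z['f']*q[:2]/q[2]+z['c']
for nm,x,y,h in(('piv-top',-.05,-.204,.075),('box corner',-.105,-.23,0.035),('plate c1',-.1,-.15,.05),('plate c2',.1,-.15,.05),('ptr@.86',-.05+.079*np.sin(-.09),-.168,.035+.079*np.cos(.09)),('knob full',.031,-.204,.093)):
    w=pc+x*ex+y*ey; print(nm,proj([*w,h]).round(1))
c=im[20:140,180:380]; cv2.imwrite('pics/k_crop.png',cv2.resize(c,None,fx=4,fy=4,interpolation=cv2.INTER_CUBIC))
E
```

```text
scene kettle [ 0.46069052 -0.35008018] lever (np.int64(127), np.float64(1.8709794395450174))
bar zb 0.05 [0.5722 0.1216] dir 117.2 LW 62 11 n 102 [304. 167.]
bar zb 0.05 [ 0.557  -0.0414] dir 93.2 LW 60 15 n 142 [243. 181.]
bar zb 0.05 [0.6726 0.1083] dir 87.3 LW 60 14 n 144 [321. 194.]
bar zb 0.05 [ 0.6548 -0.0497] dir 108.9 LW 60 14 n 152 [257. 209.]
side kettle [ 0.46233086 -0.35170254] lever (np.int64(86), np.float64(1.8560837891864779))
bar zb 0.05 [ 0.6514 -0.0468] dir 108.6 LW 60 13 n 68 [223. 155.]
bar zb 0.05 [ 0.5556 -0.0409] dir 91.9 LW 64 14 n 90 [250. 165.]
bar zb 0.05 [0.671  0.1092] dir 86.7 LW 61 14 n 112 [182. 179.]
bar zb 0.05 [0.5703 0.1201] dir 117.4 LW 61 12 n 97 [211. 193.]
wrist
bar zb 0 [ 0.5543 -0.074 ] dir 175.2 LW 47 10 n 228 [242.   6.]
t 62.45 j7 0.32 toolydir -5.3 need units x,y,z [3.67 5.89 0.78] turn units 0.01 (alt -44.99)
proj piv piv-top [242.7 103.4]
box corner [199.8 125.5]
plate c1 [198.1  52.9]
plate c2 [377.9  53. ]
ptr@.86 [233.   62.1]
knob full [321.4 103.3]
```

View pics/k_crop.png

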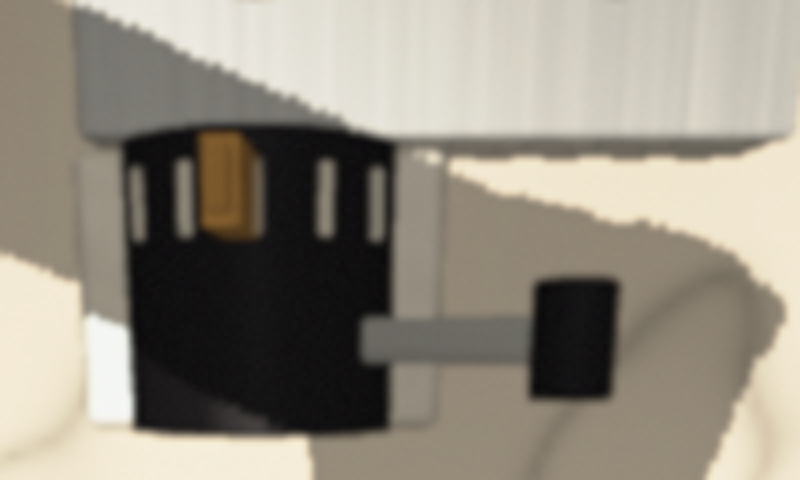

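The crop (4x, offset 180,20) shows the pointer tip face at x 200–240, leaning slightly towards the robot; with the plate corners as reference this gives about 0.87 rad. The knob sits at (575,338), which is full.

>>> {"api": "step_arm", "payload": {
  "steps": [
    [[0.61, 0.98, 0, 0, -1], [0.61, 0.98, 0, 0, -1], [0.61, 0.98, 0, 0, -1], [0.61, 0.98, 0, 0, -1], [0.61, 0.98, 0, 0, -1], [0.62, 0.99, 0, 0, -1], [0, 0, 1, 0, -1], [0, 0, 1, 0, -1]]
  ]
}}

```text
time: 63.25
tool_pos: [0.6769, -0.1743, 0.2154]
tcp_rot: [0.738, 0.675, 0.001, 0.001]
force: [-0.7, 0.0, -0.0]
finger_gap: 0.0001
gripper_force: 0.0
```

>>> {"api": "step_arm", "payload": {
  "steps": [
    [[0, 0, 1, 0, -1], [0, 0, 1, 0, -1], [0, 0, 1, 0, -1], [0, 0, 1, 0, -1], [0, 0, 1, 0, -1], [0, 0, 1, 0, -1], [0, 0, 0.35, 0, -1], [0, 0, 0, 0, -1]]
  ]
}}

```text
time: 64.05
tool_pos: [0.674, -0.1751, 0.0865]
tcp_rot: [0.739, 0.674, -0.001, -0.001]
force: [0.3, 0.1, -0.6]
finger_gap: 0.0002
gripper_force: 0.0
```

>>> {"api": "step_arm", "payload": {
  "steps": [
    [[0, -0.6, 0, 0, -1], [0, -0.6, 0, 0, -1], [0, -0.33, -0.37, 0, -1], [0, -0.33, -0.37, 0, -1], [0, -0.4, -0.3, 0, -1], [0, -0.4, -0.3, 0, -1], [0, 0, 0, 0, -1]]
  ]
}}

```text
time: 64.75
tool_pos: [0.6214, -0.1711, 0.1162]
tcp_rot: [0.739, 0.674, 0.0, 0.0]
force: [0.4, -0.1, -0.8]
finger_gap: 0.0004
gripper_force: 0.0
```

>>> {"api": "step_arm", "payload": {
  "steps": [
    [[0, -0.45, -0.23, 0, -1], [0, -0.45, -0.22, 0, -1], [0, -0.48, -0.13, 0, -1], [0, -0.48, -0.12, 0, -1], [0, -0.2, 0, 0, -1], [0, 0, 0, 0, -1], [0, 0, 0, 0, -1]]
  ]
}}

```text
time: 65.45
tool_pos: [0.5812, -0.1668, 0.1288]
tcp_rot: [0.738, 0.674, 0.0, 0.0]
force: [-0.6, -0.6, -0.3]
finger_gap: 0.0001
gripper_force: 0.0
```

Run:
```python
from m import *
s=sensors.state(); print(s['tool_pos'],s['force'],'plate',pl(np.array(s['tool_pos'])))
for n in('scene','side'):
    im,P=cap(n); print(lever(P))
    if n=='side': cv2.imwrite('pics/l.png',cv2.resize(im[120:220,215:345],(780,600),interpolation=2))
```

```text
[ 0.58119267 -0.16681844  0.12881853] [-0.60772208 -0.55554853 -0.25434286] plate [-0.01444174 -0.20382384]
(np.int64(149), np.float64(1.8358686625149128))
(np.int64(132), np.float64(1.8092569486110839))
```

View pics/l.png

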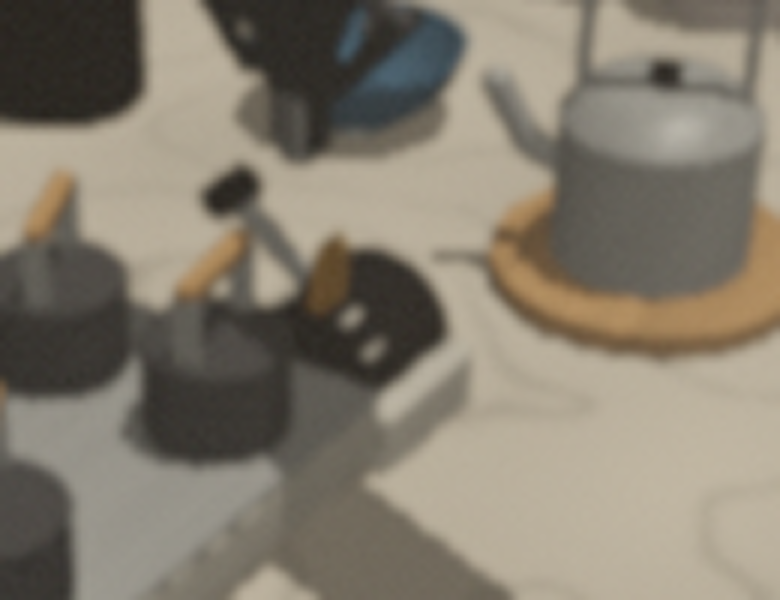

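The side crop shows the lever still leaning away, knob at (232,190): the fingers passed over it. I'll go back round and push deeper.

>>> {"api": "step_arm", "payload": {
  "steps": [
    [[0, 0, -1, 0, -1], [0, 0.3, -1, 0, -1], [0, 1, 0, 0, -1], [0, 1, 0, 0, -1], [0, 1, 0, 0, -1], [0, 1, 0, 0, -1], [0, 0.7, 0, 0, -1], [0, 0, 0.5, 0, -1]]
  ]
}}

```text
time: 66.35
tool_pos: [0.6841, -0.1758, 0.1599]
tcp_rot: [0.738, 0.675, 0.001, 0.002]
force: [-0.4, -0.0, 0.1]
finger_gap: 0.0001
gripper_force: 0.0
```

>>> {"api": "step_arm", "payload": {
  "steps": [
    [[0, 0, 1, 0, -1], [0, 0, 1, 0, -1], [0, 0, 1, 0, -1], [0, 0, 1, 0, -1], [0, 0, 0, 0, -1], [0, -0.85, 0, 0, -1], [0, -0.85, 0, 0, -1], [0, 0, 0, 0, -1]]
  ]
}}

```text
time: 67.15
tool_pos: [0.6495, -0.1733, 0.0819]
tcp_rot: [0.739, 0.674, 0.003, 0.003]
force: [2.4, -0.8, 1.8]
finger_gap: -0.0003
gripper_force: 1.6
```

>>> {"api": "step_arm", "payload": {
  "steps": [
    [[0, -0.33, -0.37, 0, -1], [0, -0.33, -0.37, 0, -1], [0, 0, 0, 0, -1]]
  ]
}}

```text
time: 67.45
tool_pos: [0.6365, -0.1722, 0.0969]
tcp_rot: [0.738, 0.674, 0.002, 0.003]
force: [4.1, -1.1, 4.1]
finger_gap: 0.0001
gripper_force: 2.0
```

>>> {"api": "step_arm", "payload": {
  "steps": [
    [[0, -0.4, -0.3, 0, -1], [0, -0.4, -0.3, 0, -1], [0, 0, 0, 0, -1]]
  ]
}}

```text
time: 67.75
tool_pos: [0.6214, -0.1708, 0.109]
tcp_rot: [0.738, 0.674, 0.003, 0.003]
force: [5.8, -0.5, 4.7]
finger_gap: 0.0002
gripper_force: 2.7
```

>>> {"api": "step_arm", "payload": {
  "steps": [
    [[0, -0.45, -0.23, 0, -1], [0, -0.45, -0.22, 0, -1], [0, 0, 0, 0, -1]]
  ]
}}

```text
time: 68.05
tool_pos: [0.6015, -0.1691, 0.1166]
tcp_rot: [0.738, 0.674, 0.001, 0.002]
force: [4.3, -1.1, 2.5]
finger_gap: 0.0
gripper_force: 2.0
```

>>> {"api": "step_arm", "payload": {
  "steps": [
    [[0, -0.48, -0.13, 0, -1], [0, -0.48, -0.12, 0, -1], [0, 0, 0, 0, -1], [0, 0, 0, 0, -1]]
  ]
}}

```text
time: 68.45
tool_pos: [0.5784, -0.1666, 0.1183]
tcp_rot: [0.739, 0.674, -0.001, -0.002]
force: [1.2, -1.6, -0.0]
finger_gap: 0.0003
gripper_force: 0.3
```

Run:
```python
from m import *
s=sensors.state(); print(s['tool_pos'],s['force'],'plate',pl(np.array(s['tool_pos'])))
for n in('scene','side'):
    im,P=cap(n); print(lever(P))
```

```text
[ 0.57841916 -0.16664535  0.11829255] [ 1.19556584 -1.55273989 -0.02312259] plate [-0.01721938 -0.20390769]
(np.int64(76), np.float64(1.3201661282732722))
(np.int64(174), np.float64(1.0288057787200293))
```

>>> {"api": "step_arm", "payload": {
  "steps": [
    [[0, -0.4, 0, 0, -1], [0, -0.3, 0, 0, -1], [0, 0, 0, 0, -1], [0, 0, 0, 0, -1]]
  ]
}}

```text
time: 68.95
tool_pos: [0.5655, -0.1655, 0.1193]
tcp_rot: [0.738, 0.674, -0.001, -0.001]
force: [0.0, -1.4, -0.6]
finger_gap: -0.0001
gripper_force: 0.0
```

Run:
```python
from m import *
s=sensors.state(); print(s['tool_pos'],s['force'],'plate',pl(np.array(s['tool_pos'])))
im,P=cap('wrist'); z=load('wrist')[2]
def proj(p):
    T=z['T']; q=T[:3,:3].T@(np.array(p)-T[:3,3]); return z['f']*q[:2]/q[2]+z['c']
for th in(.8,.87,.95,1.0,1.05):
    f=th-.95; k=[*(pc+(-.05+.1*np.sin(f))*ex-.204*ey),.035+.1*np.cos(f)]; t=[*(pc+(-.05+.079*np.sin(f))*ex-.168*ey),.035+.079*np.cos(f)]
    print(th,'knob',proj(k).round(1),'tip',proj(t).round(1))
print('corner',proj([*slot(-.1,-.15),.05]).round(1),proj([*slot(.1,-.15),.05]).round(1))
cv2.imwrite('pics/m.png',cv2.resize(im[80:280,120:380],None,fx=3,fy=3,interpolation=2))
```

```text
[ 0.56547296 -0.16547852  0.11926039] [ 0.04972976 -1.43293372 -0.64044585] plate [-0.03021802 -0.20394169]
0.8 knob [184.8 254.1] tip [195.4 174.3]
0.87 knob [198.4 254.9] tip [205.5 174.6]
0.95 knob [214.4 255.3] tip [217.3 174.7]
1.0 knob [224.5 255.2] tip [224.7 174.7]
1.05 knob [234.6 254.8] tip [232.2 174.6]
corner [158.9 130.3] [434.  130.9]
```

View pics/m.png

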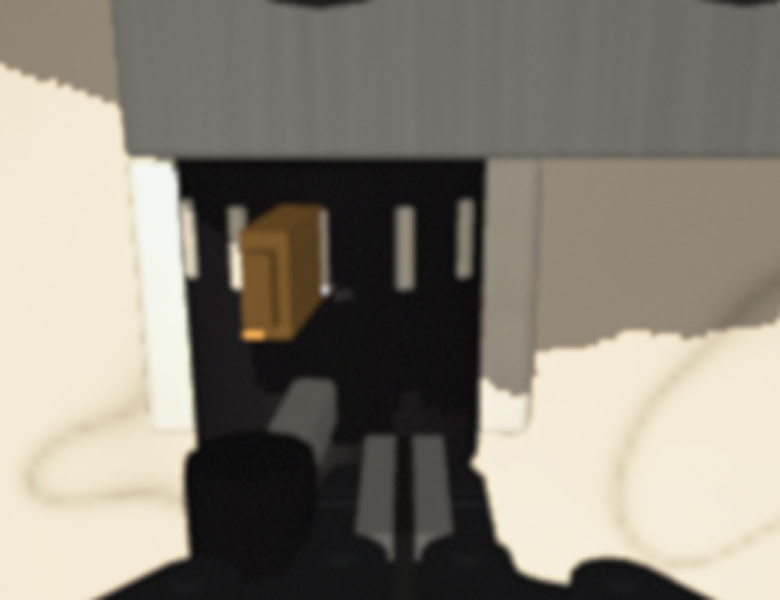

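The crop (3x, offset 120,80) shows the pointer tip face centred at x≈266 and the knob at x≈251, so they look nearly aligned. I'll back off and measure from straight above.

>>> {"api": "step_arm", "payload": {
  "steps": [
    [[0, 0.7, 0, 0, -1], [0, 0.8, -0.2, 0, -1], [0, 0, -1, 0, -1], [0, 0, -1, 0, -1], [0, 0, -1, 0, -1], [0, 0, -1, 0, -1], [0, 0, -1, 0, -1], [0, 0, 0, 0, -1]]
  ]
}}

```text
time: 69.8
tool_pos: [0.5982, -0.1691, 0.2266]
tcp_rot: [0.739, 0.674, 0.001, 0.002]
force: [0.2, -0.6, 0.2]
finger_gap: 0.0
gripper_force: 0.0
```

>>> {"api": "step_arm", "payload": {
  "steps": [
    [[-1, -0.6, 0, 0, -1], [-1, -0.6, 0, 0, -1], [-1, -0.6, 0, 0, -1], [-1, -0.5, 0, 0, -1], [-0.8, -0.5, 0, 0, -1], [0, 0, 0, 0, -1], [0, 0, 0, 0, -1], [0, 0, 0, 0, -1]]
  ]
}}

```text
time: 70.6
tool_pos: [0.5329, -0.2569, 0.2229]
tcp_rot: [0.738, 0.675, 0.0, -0.001]
force: [-0.1, 1.1, 1.0]
finger_gap: 0.0002
gripper_force: 0.0
```

```bash
cat > n.py <<'E'
from m import *
import sys
s=sensors.state(); print(s['tool_pos'],'plate',pl(np.array(s['tool_pos'])))
im,P=cap('wrist'); z=load('wrist')[2]
def proj(p):
    T=z['T']; q=T[:3,:3].T@(np.array(p)-T[:3,3]); return z['f']*q[:2]/q[2]+z['c']
for th in(.8,.85,.9,.95):
    f=th-.95; k=[*(pc+(-.05+.1*np.sin(f))*ex-.204*ey),.035+.1*np.cos(f)]; t=[*(pc+(-.05+.079*np.sin(f))*ex-.168*ey),.035+.079*np.cos(f)]
    print(th,'knob',proj(k).round(1),'tip',proj(t).round(1))
print('corner',proj([*slot(-.1,-.15),.05]).round(1),proj([*slot(.1,-.15),.05]).round(1))
c=proj([*(piv),.12]).astype(int); y0=max(c[1]-75,0); x0=c[0]-100; print('crop origin',x0,y0)
cv2.imwrite(sys.argv[1],cv2.resize(im[y0:y0+150,x0:x0+200],None,fx=4,fy=4,interpolation=2))
for n in('scene','side'):
    P=cap(n)[1]; print(n,'kettle',kettle(P,(.461,-.351),.09,.016)); bars(P)
E
python3 n.py pics/n.png
```

```text
[ 0.53291716 -0.25689944  0.2229074 ] plate [-0.05419002 -0.29797896]
0.8 knob [240.8  74.5] tip [245.6  28.5]
0.85 knob [247.3  74.4] tip [250.5  28.3]
0.9 knob [254.   74.4] tip [255.5  28.2]
0.95 knob [260.6  74.4] tip [260.6  28.2]
corner [208.6  24.6] [411.9  25.6]
crop origin 160 1
scene kettle [ 0.46083904 -0.34992197]
bar zb 0.05 [0.5728 0.1196] dir 118.4 LW 62 12 n 103 [304. 167.]
bar zb 0.05 [ 0.5574 -0.0416] dir 94.1 LW 59 15 n 142 [243. 181.]
bar zb 0.05 [0.6725 0.1071] dir 87.4 LW 61 15 n 149 [320. 194.]
bar zb 0.05 [ 0.6544 -0.0499] dir 107.0 LW 60 13 n 153 [257. 209.]
side kettle [ 0.46232358 -0.35192064]
bar zb 0.05 [ 0.6516 -0.0475] dir 108.5 LW 58 12 n 67 [223. 155.]
bar zb 0.05 [ 0.5555 -0.0397] dir 94.5 LW 62 12 n 88 [250. 165.]
bar zb 0.05 [0.6715 0.1093] dir 87.8 LW 61 14 n 116 [182. 179.]
bar zb 0.05 [0.5704 0.12  ] dir 118.0 LW 60 13 n 95 [211. 193.]
```

View pics/n.png

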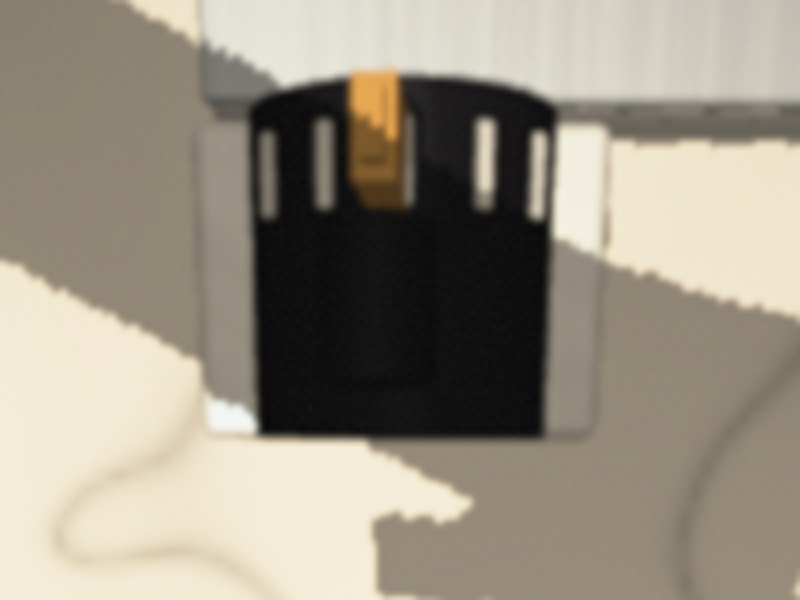

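The crop (4x, offset 160,1) shows the pointer tip face centred at x≈374, about 0.86. The knob is black on black, faintly at x 330–435, so I use depth and contrast to measure it.

Run:
```python
from m import *
im,P=cap('wrist'); Q=pl(P); Z=P[...,2]
s=(abs(Q[...,1]+.204)<.012)&(abs(Q[...,0]+.05)<.06)&(Z>.12); q=np.c_[Q[s][:,0],Z[s]]
f=least_squares(lambda c:np.hypot(*(q-c).T)-.011,[-.055,.134],loss='soft_l1',f_scale=.001).x
print('knob',s.sum(),np.percentile(q[:,0],[2,50,98]).round(4),q[:,1].max().round(4),'fit',f.round(4),'theta',.95+np.arctan2(f[0]+.05,f[1]-.035), 'from x only',.95+np.arcsin((np.percentile(q[:,0],[2,98]).mean()+.05)/.1))
s=(abs(Q[...,1]+.168)<.008)&(abs(Q[...,0]+.05)<.06)&(Z>.105); q=np.c_[Q[s][:,0],Z[s]]
print('tip',s.sum(),np.percentile(q[:,0],[2,25,50,75,98]).round(4),np.percentile(q[:,1],[50,98]).round(4),'theta',.95+np.arctan2(np.percentile(q[:,0],[2,98]).mean()+.05,.079))
g=im[1:151,160:360].astype(float).max(2); g=np.clip((g-5)*6,0,255).astype(np.uint8)
cv2.imwrite('pics/o.png',cv2.resize(g,None,fx=4,fy=4,interpolation=2))
print(sensors.state()['tool_pos'],pl(np.array(sensors.state()['tool_pos'])))
```

```text
knob 1021 [-0.0651 -0.0548 -0.0444] 0.1483 fit [-0.0549  0.1352] theta 0.9012689379596428 from x only 0.902160013485289
tip 234 [-0.0598 -0.0581 -0.0557 -0.0534 -0.0517] [0.11   0.1156] theta 0.8770794732762219
[ 0.53291191 -0.25758183  0.22350509] [-0.05413223 -0.29865892]
```

View pics/o.png

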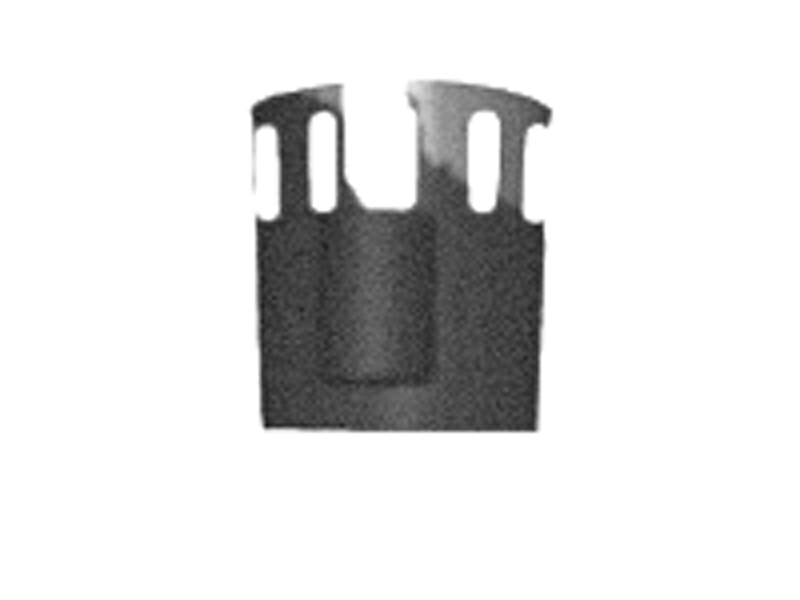

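The stretched crop shows the knob's outline at x 325–435, centre 380, about 0.03 rad beyond the pointer. I'll refine the pointer reading from the depth image.

Run:
```python
from m import *
im,P,z=load('wrist'); Q=pl(P); Z=P[...,2]
for zl in(.110,.112,.1135,.1145):
    s=(abs(Q[...,1]+.168)<.012)&(abs(Q[...,0]+.05)<.03)&(Z>zl); q=Q[s][:,0]
    m=(np.percentile(q,3)+np.percentile(q,97))/2
    print(zl,s.sum(),np.percentile(q,[3,97]).round(4),'theta',.95+np.arcsin((m+.05)/.079), 'y',np.percentile(Q[s][:,1],[3,97]).round(3))
b,g,r=[im[...,k].astype(int) for k in range(3)]
s=(r>b+40)&(abs(Q[...,1]+.168)<.03)&(abs(Q[...,0]+.05)<.03)
# flank/face orientation: section profile
q=np.c_[Q[s][:,0]+.05,Z[s]]
for lo in np.arange(-.014,.006,.002):
    k=(q[:,0]>=lo)&(q[:,0]<lo+.002)
    if k.sum(): print(round(lo,3),k.sum(),np.percentile(q[k,1],[10,50,90]).round(4))
```

```text
0.11 134 [-0.0581 -0.0534] theta 0.8771213878518813 y [-0.177 -0.163]
0.112 123 [-0.0581 -0.0542] theta 0.8722407457821836 y [-0.177 -0.163]
0.1135 109 [-0.0581 -0.0541] theta 0.8722642840106891 y [-0.177 -0.163]
0.1145 52 [-0.0581 -0.0542] theta 0.8722600243903675 y [-0.177 -0.164]
-0.014 7 [0.0723 0.073  0.0736]
-0.012 31 [0.0517 0.0734 0.0748]
-0.01 89 [0.1069 0.1084 0.1144]
-0.008 69 [0.0968 0.1134 0.1147]
-0.006 103 [0.0975 0.114  0.1153]
-0.004 70 [0.0944 0.1088 0.1098]
-0.002 67 [0.0934 0.1045 0.1093]
0.0 27 [0.0921 0.0934 0.0945]
```

>>> {"api": "step_arm", "payload": {
  "steps": [
    [[0, 1, 0, 0, -1], [0, 1, 0, 0, -1], [0, 1, 0, 0, -1], [0.94, 0.2, 0, 0, -1], [0.94, 0, 0, 0, -1], [0.95, 0, 0, 0, -1], [0.95, 0, 0, 0, -1], [0.95, 0, 0, 0, -1]]
  ]
}}

```text
time: 71.6
tool_pos: [0.6049, -0.169, 0.2236]
tcp_rot: [0.738, 0.675, 0.0, -0.0]
force: [0.1, 0.4, -0.4]
finger_gap: -0.0001
gripper_force: 0.0
```

>>> {"api": "step_arm", "payload": {
  "steps": [
    [[0, 0, 1, 0, -1], [0, 0, 1, 0, -1], [0, 0, 1, 0, -1], [0, 0, 1, 0, -1], [0, 0, 1, 0, -1], [0, 0, 0.2, 0, -1], [0, 0, 0, 0, -1], [0, 0, 0, 0, -1]]
  ]
}}

```text
time: 72.4
tool_pos: [0.6055, -0.1705, 0.1208]
tcp_rot: [0.738, 0.674, 0.001, 0.001]
force: [-0.5, 0.3, 0.2]
finger_gap: 0.0004
gripper_force: 0.0
```

Run:
```python
from m import *
need([*slot(-.033,-.204),.119],-5.3)
```

```text
t 72.4 j7 0.22 toolydir -5.2 need units x,y,z [ 0.07 -2.15  0.09] turn units 0.03 (alt -44.97)
```

>>> {"api": "step_arm", "payload": {
  "steps": [
    [[0, -0.6, 0.08, 0, -1], [0, -0.6, 0, 0, -1], [0, -0.4, 0, 0, -1], [0, -0.2, 0, 0, -1], [0, -0.1, 0, 0, -1], [0, 0, 0, 0, -1], [0, 0, 0, 0, -1]]
  ]
}}

```text
time: 73.1
tool_pos: [0.5671, -0.167, 0.1182]
tcp_rot: [0.738, 0.674, 0.0, 0.0]
force: [0.3, -0.2, -0.1]
finger_gap: -0.0
gripper_force: 0.0
```

>>> {"api": "step_arm", "payload": {
  "steps": [
    [[0, -0.08, 0, 0, -1], [0, 0, 0, 0, -1]]
  ]
}}

```text
time: 73.3
tool_pos: [0.5654, -0.1668, 0.1181]
tcp_rot: [0.738, 0.674, 0.0, 0.0]
force: [1.0, -0.3, 0.7]
finger_gap: -0.0
gripper_force: 0.2
```

>>> {"api": "step_arm", "payload": {
  "steps": [
    [[0, -0.08, 0, 0, -1], [0, 0, 0, 0, -1]]
  ]
}}

```text
time: 73.5
tool_pos: [0.5642, -0.1667, 0.1182]
tcp_rot: [0.738, 0.674, 0.001, 0.001]
force: [2.6, -0.3, -1.5]
finger_gap: -0.0
gripper_force: 1.0
```

>>> {"api": "step_arm", "payload": {
  "steps": [
    [[0, -0.08, 0, 0, -1], [0, 0, 0, 0, -1]]
  ]
}}

```text
time: 73.7
tool_pos: [0.5621, -0.1665, 0.1182]
tcp_rot: [0.738, 0.674, 0.0, 0.0]
force: [1.5, 0.4, -0.0]
finger_gap: 0.0001
gripper_force: 1.0
```

```bash
cat > kn.py <<'E'
from m import *
im,P=cap('wrist'); Q=pl(P); Z=P[...,2]
s=(abs(Q[...,1]+.204)<.012)&(Q[...,0]>-.09)&(Q[...,0]<-.046)&(Z>.12); q=np.c_[Q[s][:,0],Z[s]]
f=least_squares(lambda c:np.hypot(*(q-c).T)-.011,[-.055,.134],loss='soft_l1',f_scale=.001).x
print('knob',s.sum(),'fit',f.round(4),'theta',.95+np.arctan2(f[0]+.05,f[1]-.035))
s=(abs(Q[...,1]+.168)<.012)&(abs(Q[...,0]+.05)<.03)&(Z>.1125); q=Q[s][:,0]
m=(np.percentile(q,3)+np.percentile(q,97))/2
print('tip',s.sum(),np.percentile(q,[3,97]).round(4),'theta',.95+np.arcsin((m+.05)/.079))
s=sensors.state(); print(s['force'],pl(np.array(s['tool_pos'])),s['tool_pos'])
E
python3 kn.py
```

```text
knob 14049 fit [-0.0737  0.1873] theta 0.795280342738163
tip 272 [-0.0587 -0.0537] theta 0.8709641389213411
[2.58713821 0.12857214 0.6383396 ] [-0.03344265 -0.20525973] [ 0.56214036 -0.16649306  0.1182312 ]
```

>>> {"api": "step_arm", "payload": {
  "steps": [
    [[0, 0.3, 0, 0, -1], [0, 0.7, 0, 0, -1], [0, 0.8, -0.2, 0, -1], [0, 0, -1, 0, -1], [0, 0, -1, 0, -1], [0, 0, -1, 0, -1], [0, 0, -1, 0, -1], [0, 0, -1, 0, -1]]
  ]
}}

```text
time: 74.55
tool_pos: [0.5969, -0.17, 0.2223]
tcp_rot: [0.739, 0.674, -0.001, -0.001]
force: [0.3, 0.4, -0.0]
finger_gap: -0.0004
gripper_force: 0.0
```

>>> {"api": "step_arm", "payload": {
  "steps": [
    [[-1, -0.57, 0, 0, -1], [-1, -0.57, 0, 0, -1], [-1, -0.57, 0, 0, -1], [-0.9, -0.57, 0, 0, -1], [-0.8, -0.57, 0, 0, -1], [0, 0, 0, 0, -1], [0, 0, 0, 0, -1], [0, 0, 0, 0, -1]]
  ]
}}

```text
time: 75.35
tool_pos: [0.5334, -0.2565, 0.2219]
tcp_rot: [0.738, 0.675, 0.0, -0.0]
force: [-0.3, -0.1, 0.2]
finger_gap: 0.0002
gripper_force: 0.0
```

```bash
python3 kn.py; python3 kn.py; python3 look.py p .6 0 .3 0
```

```text
knob 1033 fit [-0.0581  0.135 ] theta 0.8690731865426599
tip 141 [-0.0585 -0.0538] theta 0.8720875291599727
[ 0.29341284  0.47427665 -0.81155574] [-0.05363952 -0.29743981] [ 0.53351511 -0.25641345  0.22186601]
knob 1044 fit [-0.0581  0.135 ] theta 0.8686898445068372
tip 143 [-0.0585 -0.0538] theta 0.872056881780748
[ 0.37246634 -0.06576572  0.2562545 ] [-0.05366087 -0.29756297] [ 0.53348248 -0.25653411  0.2219175 ]
scene kettle [ 0.4608156  -0.34997382] lever (np.int64(164), np.float64(0.9244831562279295))
bar zb 0.05 [0.5719 0.1216] dir 116.2 LW 65 12 n 105 [304. 167.]
bar zb 0.05 [ 0.5576 -0.0413] dir 90.1 LW 60 17 n 145 [243. 181.]
bar zb 0.05 [0.673  0.1092] dir 90.9 LW 60 15 n 146 [321. 194.]
bar zb 0.05 [ 0.6549 -0.0495] dir 108.3 LW 60 13 n 151 [257. 209.]
side kettle [ 0.4624188  -0.35130351] lever (np.int64(108), np.float64(0.8204100794007028))
bar zb 0.05 [ 0.6511 -0.0486] dir 105.9 LW 57 13 n 66 [223. 155.]
bar zb 0.05 [ 0.5555 -0.0399] dir 91.8 LW 63 12 n 89 [250. 165.]
bar zb 0.05 [0.6703 0.1095] dir 87.2 LW 60 14 n 114 [182. 179.]
bar zb 0.05 [0.571  0.1195] dir 117.7 LW 62 13 n 96 [211. 193.]
wrist
t 75.6 j7 0.37 toolydir -5.1 need units x,y,z [13.11  2.19 -3.9 ] turn units -1.27 (alt 43.73)
```

The lever reads 0.869 against 0.872 for the pointer. All four pots are on the plate, the kettle is centred on the board, and the robot touches nothing.

```bash
python3 -c "
from cell import workorder; print(workorder.sign_off())"
```

```text
the job is handed in; nothing more can be done
None
```

The job is handed in: the kettle stands centred on the board (re-centred once after it was knocked about 46 mm aside), all four pots stand upright on the plate, the lever went to full first and now lines up with the pointer to within about 0.01 rad, and the mug and jar were not touched.

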